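# Load the bottle shaker and refit its hold-down bar

### The job

Load the bench shaker: lift its hold-down bar straight up out of the two U brackets and lay it flat on the bench beside the shaker, then stand the three alike small glass bottles upright in the shaker's three pockets, one in each, fully down. Then put the bar back centred in both brackets over the caps, and leave the dropper bottle and the squat jar standing where they are.

Things in the scene. Friction and masses are not known exactly. Their poses are not given: they have to be found in the camera images.
- shaker: White and grey bench shaker, fixed, 284 mm long (x), 128 wide (y); block with 3 pockets in a row along x, top at z 73 mm. Open-topped aluminium U brackets at x = -119 and +119 mm (8 mm thick along x, post 32 mm wide): seat z 141, inner width 28 mm for 13 mm of height, then flaring to 48 mm at the tips, z 171. Control panel on its -x end. Origin on the bench under its centre, z up.
- hold_down_bar: Loose flat steel bar 280 mm long (x), 22 wide (y), 8 thick, 0.2 to 0.42 kg. Black bridge grip over its middle: 74 long, 16 wide (y), z 22 to 40 mm, open below but for 2 pillars at x = -28, +28. Origin: centre of underside, z up. At start it lies in both U brackets along the shaker's x, origin 141 mm above the shaker's; seated it clears the caps of fully lowered bottles by 3 mm. No catch.
- bottle_1: Small clear glass bottle with ribbed white screw cap and paper label, closed, 40 mm diameter, 90 mm tall overall: straight body to about 60 mm, cap 33 mm diameter from 68 mm to the top; 0.08 to 0.17 kg. One of three alike, standing loose on the bench. Origin: centre of its underside, z up.
- bottle_2: Small clear glass bottle with ribbed white screw cap and paper label, closed, 40 mm diameter, 90 mm tall overall: straight body to about 60 mm, cap 33 mm diameter from 68 mm to the top; 0.08 to 0.17 kg. One of three alike, standing loose on the bench. Origin: centre of its underside, z up.
- bottle_3: Small clear glass bottle with ribbed white screw cap and paper label, closed, 40 mm diameter, 90 mm tall overall: straight body to about 60 mm, cap 33 mm diameter from 68 mm to the top; 0.08 to 0.17 kg. One of three alike, standing loose on the bench. Origin: centre of its underside, z up.
- dropper: White squeeze bottle with a thin dropper nozzle, 44 mm diameter, 108 mm tall, loose, standing among the glass bottles; not part of the load. Origin: centre of its underside, z up.
- jar: Squat white jar with a wide screw cap, 46 mm diameter, 45 mm tall, loose, standing among the glass bottles; not part of the load. A vortex mixer 150 mm tall stands right behind them (x from 0.49 m, y from -0.18 m to the right). Origin: centre of its underside, z up.
- pocket_1 (a point): Centre of the floor of the front one (nearest the control panel) of the shaker's three pockets, 48 mm above the bench: square, 58 x 58 mm, 25 mm deep, 2 mm chamfer, rim 73 mm above the bench; pitch 70 mm along the shaker's x. Axes as the shaker's. A bottle standing in it has its origin here. The bench left of the shaker (+y) is free for 220 mm from its centre line.
- pocket_2 (a point): Centre of the floor of the middle one of the shaker's three pockets, 48 mm above the bench: square, 58 x 58 mm, 25 mm deep, 2 mm chamfer, rim 73 mm above the bench; pitch 70 mm along the shaker's x. Axes as the shaker's. A bottle standing in it has its origin here.
- pocket_3 (a point): Centre of the floor of the rear one of the shaker's three pockets, 48 mm above the bench: square, 58 x 58 mm, 25 mm deep, 2 mm chamfer, rim 73 mm above the bench; pitch 70 mm along the shaker's x. Axes as the shaker's. A bottle standing in it has its origin here. Wall cupboards hang behind: front at x = 0.67 m, underside 0.46 m above the bench.
There are look-alikes about, which are no part of the job. Leave any purple look-alike of the bottle_2 alone.

How it is judged:
By the outcome, as a careful person would: the job done as asked, in the order asked, and still so for the second after the job is handed in, with the robot touching nothing.
It also fails if it takes over 120 s, if anything falls off the work surface, if the arm or the gripper's body presses on something with over 40 N, if the wrist force passes 120 N, or if a joint passes its speed limit or range.

### The arm

A 6-joint arm with a two-finger parallel gripper is mounted at the origin on a cart in front of the work surface, level with it; the furniture and walls round the work are solid. World frame = base frame: x ahead of the robot, y to its left, z up, the work surface at z = 0. Lengths are in m, angles in rad, forces in N, time in s.
With the tool pointing down it reaches from about 0.35 to 0.925 m from the base axis. Payload 6.4 kg.
Tool frame: the origin (TCP) lies midway between the tips of the shut fingers; the grasp point (between the pads) lies 19 mm behind it; z points along the fingers, x is the direction in which the jaws open and shut, and the axes are right-handed (so a half turn about z gives the same grasp; the last joint's range is limited). The gripper opens to 85 mm and grips with 20 to 120 N. Pads are 22 mm wide; open, the fingers measure 114 mm over their backs; the gripper's body (76 mm by 85 mm) begins 54 mm behind the grasp point. The pads swing forward as they close: fully open they stand 13 mm farther back than shut.
Start: joints at [-1.304, 0.245, 1.558, -0, 1.339, -0.174], TCP at [0.277, -0.588, 0.231] pointing down, gripper open.
Joint ranges: [-3.13, 3.13], [-1.02, 2.26], [0.13, 2.54], [-0.95, 4.09], [0.21, 2.88], [-2.74, 2.74]. Speed limits (rad/s): [2.57, 2.57, 3.14, 3.14, 3.14, 3.14].

### API

Orientations are given as a rotation vector (axis times angle).
In Python, from station import manip gives the robot as it stands. The module is installed in compiled form; this text tells all that it offers.
- The arm moves only by the tool step_arm, never from a script. Its argument "moves" is a list of rows, each a list of 3 entries, a list of its own where there are three numbers: the closure, from -1 (fully open) to 1 (shut), then the shift along the world's x, y, z normalised to -1 to 1, where 1 is 0.2 m, then the turn, a rotation vector about the world's x, y, z normalised to -1 to 1, where 1 is 120 degrees. In form: [[jaw, [x, y, z], [rx, ry, rz]], ...]. A call has exactly 10 rows; each row is the pose to reach, as a shift and turn from the pose measured when the call began; what a row does not reach only later rows make up. A row lasts 1/8 s, in which the tool goes at most 62.5 mm and 10.7 degrees, less where a joint would pass 70% of its speed; a pose out of reach is approached as far as the arm can. A call with a number of a shift or a turn outside -1 to 1 is refused whole. A call with a gripper value outside its range is refused whole. The fingers move at their own pace and stop on an object; the grip force is fixed at half the most. Time passes only in rows, so rows that repeat a pose let the fingers close, or fill a call up. It gives the time, the measured TCP pose, the force and the opening at its end, in the units of the state.
- manip.sense(): the state, without advancing time (a new reading comes with each control period).
- manip.read_camera(name): name is "scene" or "side" or "wrist"; returns a dict with "pixels" (400x640x3 uint8, blue, green, red), "intrinsics" (3x3 intrinsics, pixels), "R" (3x3) and "t" (3): a world point X has camera coordinates R X + t. Camera axes: x right, y down, z forward; pixel columns grow to the right and rows downward; lengths in m; the calibration is good to about 2 mm. A picture is of the moment at which its call begins. There is no depth.
- manip.hand_in(): hands the job in, once; it reports no verdict.
Trained networks look in a picture, given as the dict that the camera call returned (one of the last four; its "shot" number tells which), for a name from the list of things; names that differ only in an ending like _2 or _b are one class to them, and where a whole thing is asked for, a point or a joint stands for the part that bears it (a point fixed in the world has none). Each returns a list of dicts, best first, with "p" (0 to 1); they miss things now and then, are a little off and sometimes report something else, mostly with a low value. They report only what shows in the picture. A call takes as long as a camera call. They do not tell look-alikes from the thing itself.
- manip.regions_of(picture, query): "mask" (400x640 bool, what is visible of it) and "at" ([column, row] in pixels, amid what is visible of it).
The state is a dict: "t": time; "qpos": joint angles; "dq": joint speeds; "joint_torque": joint torques, N m; "position": TCP position; "ee_rot": TCP orientation; "wrist_force": force on the tool from outside, world axes, zero at the start; "ft_torque": the same for the moment, N m; "gripper_width": finger opening in m.
Only numpy, scipy, OpenCV 4.12 (cv2) and the standard library are available. Lean on these libraries where they do the work, as an engineer would, in place of code of your own. Each camera call takes 0.05 s, during which the arm holds its last target.

## Working session

There is one attempt and no reset: what is moved stays moved. The work goes in short steps, Python scripts to look and compute and a tool call to move; the robot and the scene stay as the last step left them, time stands still between calls to the robot, and variables do not carry over. Pictures are saved under pics/ and viewed, and the job is handed in when it is done.

Besides the shell and the picture viewer there is one more tool, called by a JSON object that holds its "method" and its "body". step_arm: Moves the arm, as the interface text tells. Scaled input: -1 to 1 covers 0.2 m each way for a shift and 120 degrees each way for a turn. Its arguments: {"type":"object","properties":{"moves":{"type":"array"}},"required":["moves"]}

```bash
mkdir -p pics; ls
cat > h.py <<'E'
import numpy as np, cv2
from station import manip
def cam(n,name):
    p=manip.read_camera(n); cv2.imwrite('pics/%s.png'%name,p['pixels']); return p
def ray(p,uv):
    K=np.array(p['intrinsics']);R=np.array(p['R']);t=np.array(p['t'])
    d=R.T@np.linalg.inv(K)@np.array([uv[0],uv[1],1.]); return -R.T@t,d
def atz(p,uv,z):
    o,d=ray(p,uv); return o+d*(z-o[2])/d[2]
def proj(p,X):
    c=np.array(p['R'])@np.array(X,float)+np.array(p['t']); q=np.array(p['intrinsics'])@c; return q[:2]/q[2]
def tri(obs):
    A=np.zeros((3,3));b=np.zeros(3)
    for p,uv in obs:
        o,d=ray(p,uv);d=d/np.linalg.norm(d);M=np.eye(3)-np.outer(d,d);A+=M;b+=M@o
    return np.linalg.solve(A,b)
E
python3 - <<'E'
from h import *
s=manip.sense(); print({k:np.round(v,3) for k,v in s.items()})
for n in ['scene','side','wrist']:
    p=cam(n,n+'0'); o,_=ray(p,(0,0)); print(n,p['shot'],o.round(3))
    for q in ['shaker','hold_down_bar','bottle_1','dropper','jar']:
        print(q,[(round(float(r['p']),2),np.round(r['at']).tolist(),int(r['mask'].sum())) for r in manip.regions_of(p,q)])
E
```

```text
pics
{'t': np.float64(0.0), 'qpos': array([-1.304,  0.246,  1.559, -0.   ,  1.339, -0.174]), 'dq': array([-0.   ,  0.   , -0.   , -0.001,  0.001, -0.001]), 'joint_torque': array([ 0.0000e+00, -4.2950e+01, -3.2613e+01, -0.0000e+00,  5.0000e-03,
        0.0000e+00]), 'position': array([ 0.277, -0.587,  0.23 ]), 'ee_rot': array([-2.652e+00,  1.681e+00,  2.000e-03]), 'wrist_force': array([-0.699,  1.361, -1.167]), 'ft_torque': array([0.009, 0.044, 0.006]), 'gripper_width': np.float64(0.085)}
scene 1 [0.143 0.56  0.816]
shaker [(0.8, [269.0, 277.0], 5887)]
hold_down_bar [(0.93, [268.0, 241.0], 1367), (0.34, [317.0, 203.0], 385)]
bottle_1 [(0.92, [338.0, 233.0], 456), (0.89, [355.0, 212.0], 366), (0.87, [386.0, 169.0], 301), (0.68, [317.0, 202.0], 379)]
dropper [(0.79, [370.0, 188.0], 382)]
jar [(0.88, [339.0, 194.0], 303)]
side 2 [0.393 0.907 0.565]
shaker [(0.65, [305.0, 285.0], 8380)]
hold_down_bar [(0.7, [304.0, 235.0], 1735)]
bottle_1 [(0.97, [343.0, 235.0], 403), (0.87, [349.0, 213.0], 259), (0.8, [305.0, 215.0], 222), (0.47, [353.0, 182.0], 181)]
dropper [(0.6, [346.0, 194.0], 249)]
jar [(0.56, [320.0, 217.0], 229)]
wrist 3 [ 0.346 -0.555  0.374]
shaker []
hold_down_bar []
bottle_1 []
dropper []
jar []
```

View pics/scene0.png

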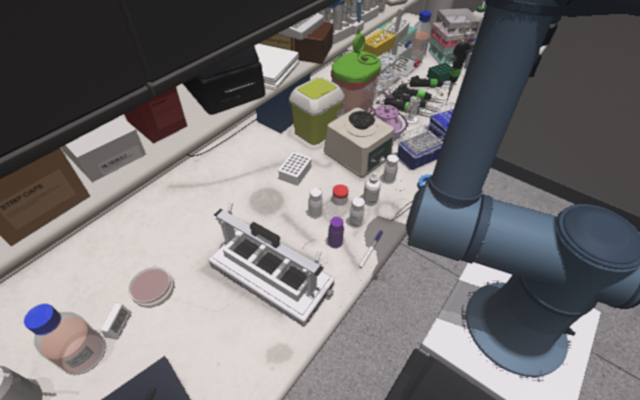

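View pics/side0.png

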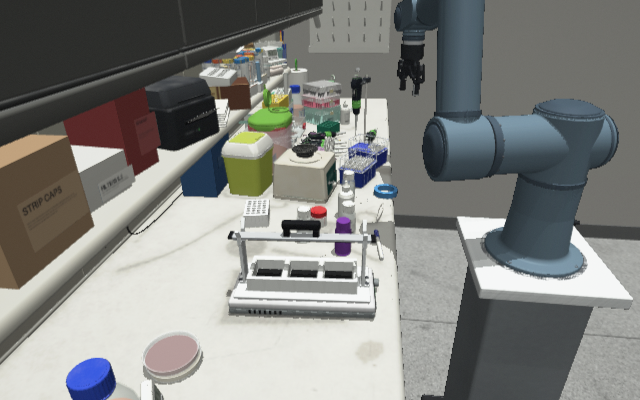

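Run:
```python
import cv2
a=cv2.imread('pics/scene0.png')[130:330,200:440];cv2.imwrite('pics/scene0c.png',cv2.resize(a,None,fx=3.3,fy=3,interpolation=3))
a=cv2.imread('pics/side0.png')[150:350,210:450];cv2.imwrite('pics/side0c.png',cv2.resize(a,None,fx=3.3,fy=3,interpolation=3))
```

```text
(no output)
```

View pics/scene0c.png

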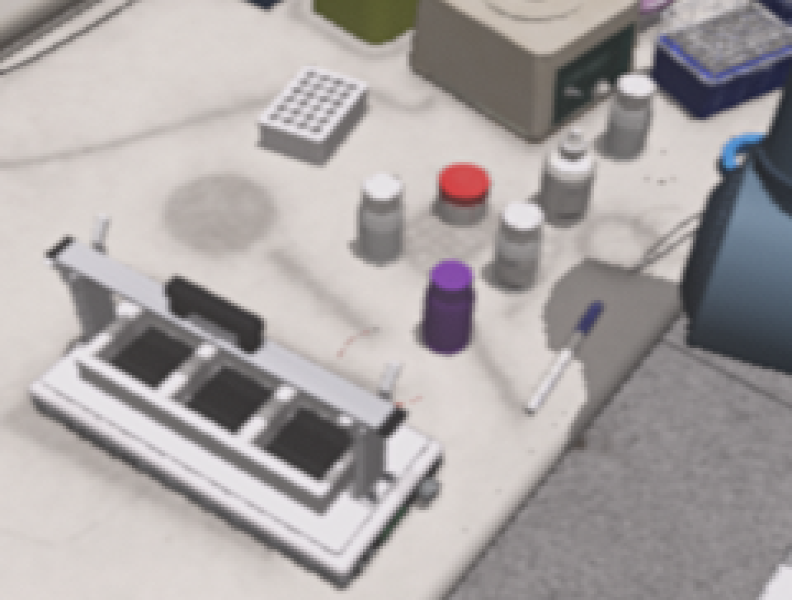

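View pics/side0c.png

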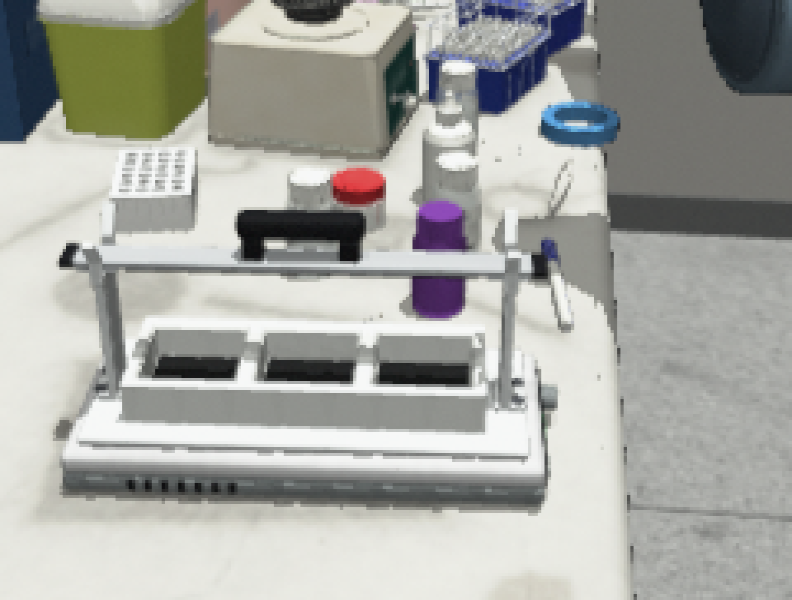

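Candidates in the scene image are the white-capped clear bottles at (317,202), (355,212) and (386,169). The purple look-alike is at (338,233), the dropper at (370,188) and the red-capped jar at (339,194). I choose the three white-capped ones; the crop shows white ribbed caps on clear bodies. Next, the positions.

Run:
```python
from h import *
a=manip.read_camera('scene');b=manip.read_camera('side')
S=lambda x,y:(200+x/3.3,130+y/3); D=lambda x,y:(210+x/3.3,150+y/3)
for n,s,d,z in [('A',S(383,186),D(309,176),.09),('B',S(523,214),D(458,160),.09),('C',S(636,85),D(458,69),.09),('purple',S(451,274),D(440,213),.09),
  ('jar',S(464,180),D(359,177),.045)]:
    print(n,atz(a,s,z).round(3),atz(b,d,z).round(3),tri([(a,s),(b,d)]).round(3))
print('drop',atz(a,S(575,135),.108).round(3))
L=[atz(a,S(62,247),.149),atz(a,S(400,412),.149)];print('bar ends',np.round(L,3),(L[0]+L[1])/2)
L=[atz(b,D(69,248),.149),atz(b,D(540,258),.149)];print('bar ends side',np.round(L,3))
print('grip ends top scene',atz(a,S(172,283),.181).round(3),atz(a,S(260,325),.181).round(3))
for c in [(80,357),(350,460)]: pass
# edges of cart/bench
print('bench edge',atz(a,S(530,480),0).round(3))
```

```text
A [0.548 0.015 0.09 ] [0.55  0.019 0.09 ] [0.551 0.012 0.086]
B [ 0.442 -0.026  0.09 ] [ 0.442 -0.022  0.09 ] [ 0.443 -0.028  0.087]
C [ 0.455 -0.224  0.09 ] [ 0.455 -0.215  0.09 ] [ 0.456 -0.23   0.084]
purple [0.449 0.062 0.09 ] [0.449 0.069 0.09 ] [0.45  0.059 0.085]
jar [ 0.523 -0.067  0.045] [ 0.524 -0.068  0.045] [ 0.524 -0.067  0.045]
drop [ 0.453 -0.116  0.108]
bar ends [[0.651 0.245 0.149]
 [0.38  0.219 0.149]] [0.51544412 0.23211383 0.149     ]
bar ends side [[0.654 0.243 0.149]
 [0.381 0.224 0.149]]
grip ends top scene [0.547 0.24  0.181] [0.479 0.233 0.181]
bench edge [0.321 0.136 0.   ]
```

{"method": "step_arm", "body": {"moves": [[-1, [0.1, 0.3, 0.3], [0, 0, 0.08]], [-1, [0.1, 0.6, 0.6], [0, 0, 0.16]], [-1, [0.15, 0.9, 0.6], [0, 0, 0.24]], [-1, [0.2, 1, 0.6], [0, 0, 0.32]], [-1, [0.2, 1, 0.6], [0, 0, 0.4]], [-1, [0.2, 1, 0.6], [0, 0, 0.48]], [-1, [0.2, 1, 0.6], [0, 0, 0.56]], [-1, [0.2, 1, 0.6], [0, 0, 0.64]], [-1, [0.2, 1, 0.6], [0, 0, 0.72]], [-1, [0.2, 1, 0.6], [0, 0, 0.8]]]}}

```text
t: 2.25
position: [0.3173, -0.3878, 0.3514]
ee_rot: [3.023, 0.855, 0.0]
wrist_force: [-0.2, -0.5, -0.9]
gripper_width: 0.0853
```

{"method": "step_arm", "body": {"moves": [[-1, [0.1, 0.3, 0], [0, 0, 0.08]], [-1, [0.2, 0.6, 0], [0, 0, 0.16]], [-1, [0.3, 0.9, 0], [0, 0, 0.24]], [-1, [0.35, 1, 0], [0, 0, 0.32]], [-1, [0.35, 1, 0], [0, 0, 0.4]], [-1, [0.35, 1, 0], [0, 0, 0.48]], [-1, [0.35, 1, 0], [0, 0, 0.52]], [-1, [0.35, 1, 0], [0, 0, 0.52]], [-1, [0.35, 1, 0], [0, 0, 0.52]], [-1, [0.35, 1, 0], [0, 0, 0.52]]]}}

```text
t: 3.5
position: [0.3873, -0.1879, 0.3514]
ee_rot: [2.144, 2.296, 0.0]
wrist_force: [-0.4, -0.2, -0.4]
gripper_width: 0.0856
```

{"method": "step_arm", "body": {"moves": [[-1, [0.1, 0.3, 0], [0, 0, 0]], [-1, [0.2, 0.6, 0], [0, 0, 0]], [-1, [0.3, 0.9, 0], [0, 0, 0]], [-1, [0.35, 1, 0], [0, 0, 0]], [-1, [0.35, 1, 0], [0, 0, 0]], [-1, [0.35, 1, 0], [0, 0, 0]], [-1, [0.35, 1, 0], [0, 0, 0]], [-1, [0.35, 1, 0], [0, 0, 0]], [-1, [0.35, 1, 0], [0, 0, 0]], [-1, [0.35, 1, 0], [0, 0, 0]]]}}

```text
t: 4.75
position: [0.4573, 0.0119, 0.3514]
ee_rot: [2.144, 2.296, 0.0]
wrist_force: [0.2, -0.1, -0.5]
gripper_width: 0.0859
```

Run:
```python
from h import *
p=cam('wrist','w1'); o,d=ray(p,(320,200)); print(o.round(3),(d/np.linalg.norm(d)).round(3))
for q in ['shaker','hold_down_bar','bottle_1','dropper','jar']:
    print(q,[(round(float(r['p']),2),np.round(r['at']).tolist(),int(r['mask'].sum())) for r in manip.regions_of(p,q)])
```

```text
[0.381 0.007 0.494] [ 0.301  0.021 -0.953]
shaker [(0.69, [470.0, 182.0], 15917)]
hold_down_bar [(0.81, [524.0, 224.0], 5664)]
bottle_1 [(0.86, [140.0, 144.0], 1590), (0.85, [315.0, 220.0], 1078), (0.82, [290.0, 142.0], 897), (0.69, [355.0, 149.0], 906)]
dropper [(0.93, [220.0, 145.0], 1260)]
jar [(0.81, [258.0, 195.0], 985), (0.7, [523.0, 222.0], 5845)]
```

View pics/w1.png

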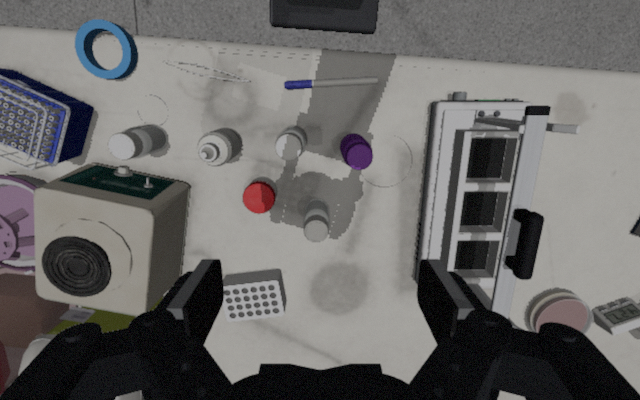

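{"method": "step_arm", "body": {"moves": [[-1, [0, 0.3, 0], [0, 0, 0]], [-1, [0, 0.6, 0], [0, 0, 0]], [-1, [0, 0.9, 0], [0, 0, 0]], [-1, [0, 1, 0], [0, 0, 0]], [-1, [0, 1, 0], [0, 0, 0]], [-1, [0, 1, 0], [0, 0, 0]], [-1, [0, 1, 0], [0, 0, 0]], [-1, [0, 1, 0], [0, 0, 0]], [-1, [0, 1, 0], [0, 0, 0]], [-1, [0, 1, 0], [0, 0, 0]]]}}

```text
t: 6.3
position: [0.4574, 0.212, 0.3515]
ee_rot: [2.144, 2.296, 0.0]
wrist_force: [-0.0, -0.3, 1.3]
gripper_width: 0.0853
```

Run:
```python
from h import *
p=cam('wrist','w2'); o,d=ray(p,(320,200)); print(o.round(3),(d/np.linalg.norm(d)).round(3))
for q in ['shaker','hold_down_bar','bottle_1','dropper','jar']:
    print(q,[(round(float(r['p']),2),np.round(r['at']).tolist(),int(r['mask'].sum())) for r in manip.regions_of(p,q)])
```

```text
[0.381 0.208 0.494] [ 0.301  0.021 -0.953]
shaker [(0.72, [325.0, 181.0], 14074)]
hold_down_bar [(0.84, [336.0, 207.0], 4982)]
bottle_1 [(0.86, [12.0, 132.0], 741), (0.7, [139.0, 134.0], 1605)]
dropper []
jar [(0.96, [123.0, 184.0], 1258)]
```

View pics/w2.png

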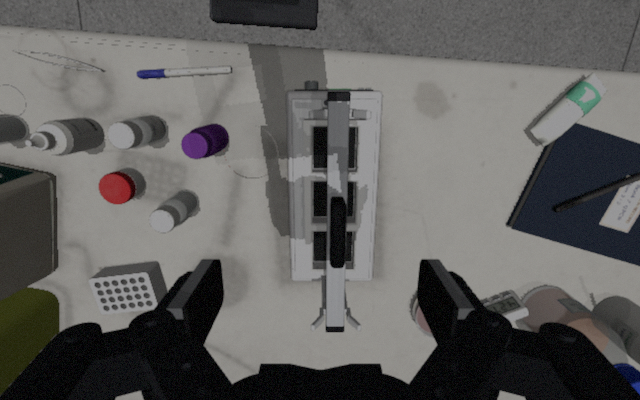

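Run:
```python
import cv2
a=cv2.imread('pics/w2.png')[70:340,260:420];a=cv2.resize(a,None,fx=2.2*1.6,fy=2.2,interpolation=3);cv2.imwrite('pics/w2c.png',a);print(a.shape)
a=cv2.imread('pics/w1.png')[100:260,80:400];a=cv2.resize(a,None,fx=2.5,fy=2.5,interpolation=3);cv2.imwrite('pics/w1c.png',a)
```

```text
(594, 563, 3)
```

View pics/w2c.png

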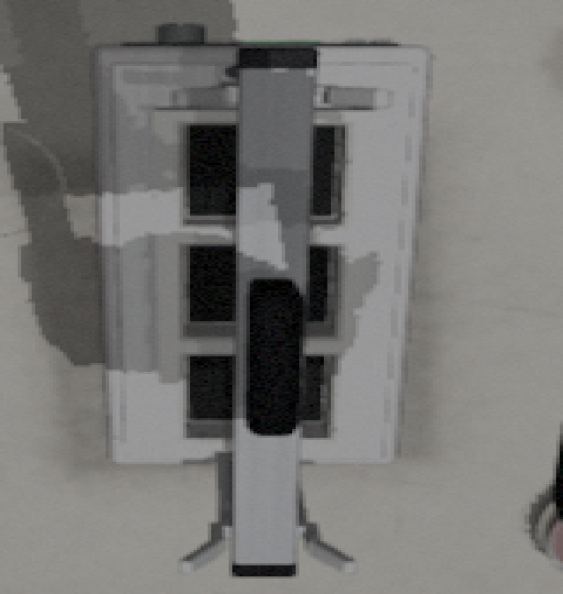

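View pics/w1c.png

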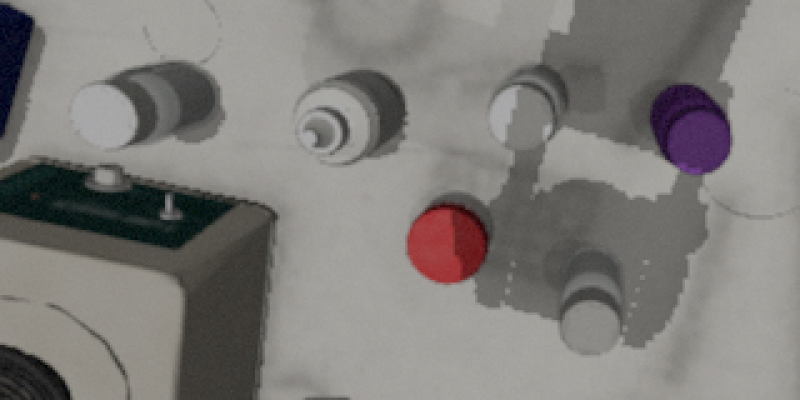

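Run:
```python
from h import *
p=manip.read_camera('wrist')
W=lambda x,y:(260+x/3.52,70+y/2.2)
e=[atz(p,W(278.5,48),.149),atz(p,W(264,577),.149)]
m=(e[0]+e[1])/2; print('bar',np.round(e,4),m.round(4),np.linalg.norm(e[1]-e[0]),np.degrees(np.arctan2(e[1][1]-e[0][1],e[1][0]-e[0][0])))
g=[atz(p,W(275,278),.181),atz(p,W(272,436),.181)];print('grip',np.round(g,4),((g[0]+g[1])/2).round(4),np.linalg.norm(g[1]-g[0]))
# block pockets outer floor/rim: rim corners pocket1 near-left, right; pocket3 far
for n,x,y in [('p1 NL',182,122),('p1 NR',346,122),('p3 FL',186,438),('p3 FR',329,438)]: print(n,atz(p,W(x,y),.073).round(4))
for n,x,y in [('base NL',95,45),('base NR',432,46),('base FL',112,462),('base FR',395,462)]: print(n,atz(p,W(x,y),.03).round(4))
# w1
q=dict(p); q['t']=np.array(p['t'])+np.array(p['R'])@np.array([0.0001,.2001,0])
V=lambda x,y:(80+x/2.5,100+y/2.5)
for n,x,y,z in [('A',591,326,.09),('B',520,118,.09),('C',104,115,.09),('purple',699,139,.09),('dropper',315,133,.108),('jar',447,244,.045),('mix',183,290,.12),('mixcornerTop',275,215,.13)]:
    print(n,atz(q,V(x,y),z).round(4))
```

```text
bar [[0.3778 0.2263 0.149 ]
 [0.6592 0.2454 0.149 ]] [0.5185 0.2358 0.149 ] 0.2820563242819025 3.8875545231086477
grip [[0.475  0.2319 0.181 ]
 [0.5533 0.2377 0.181 ]] [0.5141 0.2348 0.181 ] 0.07850947347765296
p1 NL [0.4187 0.2001 0.073 ]
p1 NR [0.4147 0.2573 0.073 ]
p3 FL [0.6165 0.2139 0.073 ]
p3 FR [0.6125 0.2709 0.073 ]
base NL [0.3796 0.1641 0.03  ]
base NR [0.3715 0.2899 0.03  ]
base FL [0.6619 0.1828 0.03  ]
base FR [0.6532 0.3086 0.03  ]
A [0.5502 0.0146 0.09  ]
B [ 0.4446 -0.0266  0.09  ]
C [ 0.457  -0.2264  0.09  ]
purple [0.4489 0.0605 0.09  ]
dropper [ 0.4553 -0.1194  0.108 ]
jar [ 0.5251 -0.0684  0.045 ]
mix [ 0.5326 -0.1805  0.12  ]
mixcornerTop [ 0.4895 -0.1313  0.13  ]
```

{"method": "step_arm", "body": {"moves": [[-1, [0.15, 0.06, 0], [0, 0, 0]], [-1, [0.293, 0.118, 0], [0, 0, 0]], [-1, [0.293, 0.118, -0.2], [0, 0, 0]], [-1, [0.293, 0.118, -0.4], [0, 0, 0]], [-1, [0.293, 0.118, -0.6], [0, 0, 0]], [-1, [0.293, 0.118, -0.8], [0, 0, 0]], [-1, [0.293, 0.118, -0.92], [0, 0, 0]], [-1, [0.293, 0.118, -0.975], [0, 0, 0]], [-1, [0.293, 0.118, -0.975], [0, 0, 0]], [0.2, [0.293, 0.118, -0.975], [0, 0, 0]]]}}

```text
t: 7.9
position: [0.5168, 0.2361, 0.1579]
ee_rot: [2.143, 2.295, 0.004]
wrist_force: [0.8, -0.3, 0.4]
gripper_width: 0.0695
```

Run:
```python
from h import *
p=cam('wrist','w3');p=cam('side','s3'); a=p['pixels'][170:330,200:420];cv2.imwrite('pics/s3c.png',cv2.resize(a,None,fx=3.5,fy=3.5,interpolation=3))
```

```text
(no output)
```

View pics/w3.png

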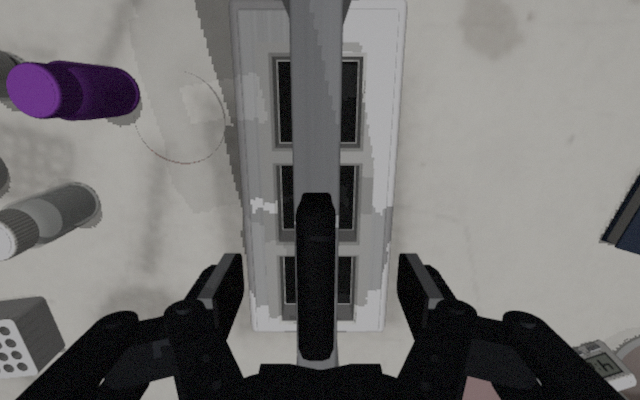

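View pics/s3c.png

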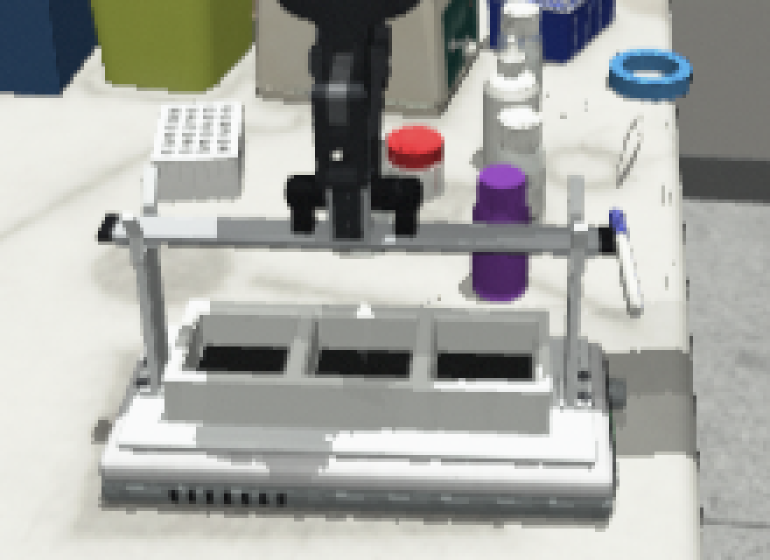

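The gripper straddles the bridge grip, with the grip centre at x≈317 px midway between the fingers at about 240 and 400. I'll close.

{"method": "step_arm", "body": {"moves": [[1, [0, 0, 0], [0, 0, 0]], [1, [0, 0, 0], [0, 0, 0]], [1, [0, 0, 0], [0, 0, 0]], [1, [0, 0, 0], [0, 0, 0]], [1, [0, 0, 0], [0, 0, 0]], [1, [0, 0, 0], [0, 0, 0]], [1, [0, 0, 0], [0, 0, 0]], [1, [0, 0, 0], [0, 0, 0]], [1, [0, 0, 0], [0, 0, 0]], [1, [0, 0, 0], [0, 0, 0]]]}}

```text
t: 9.25
position: [0.5171, 0.2361, 0.1585]
ee_rot: [2.142, 2.295, 0.005]
wrist_force: [-1.0, -0.6, 5.6]
gripper_width: 0.0144
```

{"method": "step_arm", "body": {"moves": [[1, [0, 0, 0.05], [0, 0, 0]], [1, [0, 0, 0.1], [0, 0, 0]], [1, [0, 0, 0.15], [0, 0, 0]], [1, [0, 0, 0.2], [0, 0, 0]], [1, [0, 0, 0.25], [0, 0, 0]], [1, [0, 0, 0.3], [0, 0, 0]], [1, [0, 0, 0.35], [0, 0, 0]], [1, [0, 0, 0.35], [0, 0, 0]], [1, [0, 0, 0.35], [0, 0, 0]], [1, [0, 0, 0.35], [0, 0, 0]]]}}

```text
t: 10.5
position: [0.5168, 0.236, 0.2279]
ee_rot: [2.143, 2.295, 0.003]
wrist_force: [-0.4, 0.1, -2.5]
gripper_width: 0.0149
```

Run:
```python
from h import *
p=cam('wrist','w4');p=cam('side','s4'); a=p['pixels'][130:330,200:420];cv2.imwrite('pics/s4c.png',cv2.resize(a,None,fx=3,fy=3,interpolation=3))
```

```text
(no output)
```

View pics/s4c.png

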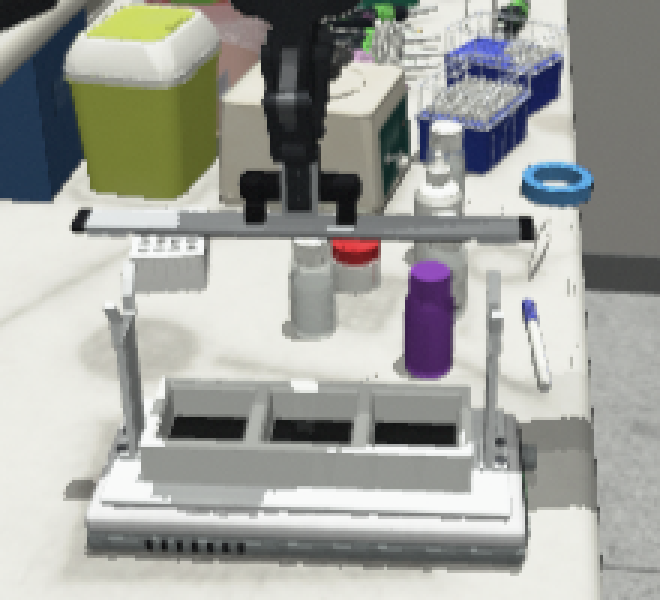

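View pics/w4.png

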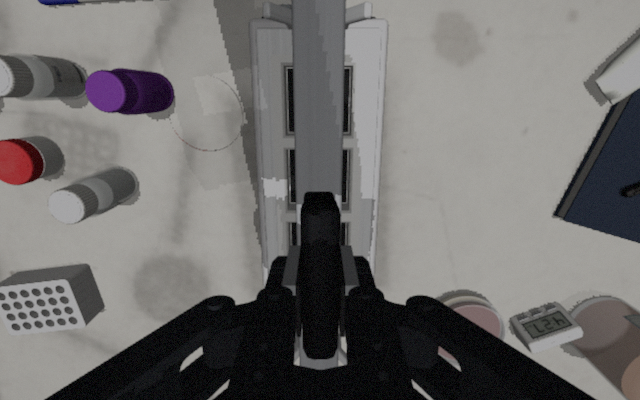

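Run:
```python
from h import *
p=manip.read_camera('wrist'); s=manip.read_camera('scene')
print([atz(p,u,.01).round(3) for u in [(435,310),(455,292),(250,0)]])
print([atz(s,u,.01).round(3) for u in [(172,284),(150,268),(150,305),(240,400),(330,313)]])
```

```text
[array([0.69 , 0.394, 0.01 ]), array([0.663, 0.414, 0.01 ]), array([0.361, 0.16 , 0.01 ])]
[array([0.68 , 0.398, 0.01 ]), array([0.757, 0.402, 0.01 ]), array([0.676, 0.462, 0.01 ]), array([0.377, 0.479, 0.01 ]), array([0.343, 0.231, 0.01 ])]
```

{"method": "step_arm", "body": {"moves": [[1, [-0.02, 0.15, 0], [0, 0, 0]], [1, [-0.04, 0.35, 0], [0, 0, 0]], [1, [-0.06, 0.55, 0], [0, 0, 0]], [1, [-0.075, 0.66, 0], [0, 0, 0]], [1, [-0.075, 0.66, -0.2], [0, 0, 0]], [1, [-0.075, 0.66, -0.4], [0, 0, 0]], [1, [-0.075, 0.66, -0.6], [0, 0, 0]], [1, [-0.075, 0.66, -0.8], [0, 0, 0]], [1, [-0.075, 0.66, -0.95], [0, 0, 0]], [1, [-0.075, 0.66, -0.95], [0, 0, 0]]]}}

```text
t: 11.95
position: [0.4999, 0.3666, 0.0352]
ee_rot: [-2.144, -2.296, 0.006]
wrist_force: [-0.6, 0.1, -3.8]
gripper_width: 0.0149
```

{"method": "step_arm", "body": {"moves": [[1, [0, 0, -0.04], [0, 0, 0]], [1, [0, 0, -0.07], [0, 0, 0]], [1, [0, 0, -0.09], [0, 0, 0]], [1, [0, 0, -0.1], [0, 0, 0]], [1, [0, 0, -0.1], [0, 0, 0]], [1, [0, 0, -0.1], [0, 0, 0]], [1, [0, 0, -0.1], [0, 0, 0]], [1, [0, 0, -0.1], [0, 0, 0]], [1, [0, 0, -0.1], [0, 0, 0]], [1, [0, 0, -0.1], [0, 0, 0]]]}}

```text
t: 13.2
position: [0.5003, 0.3668, 0.0176]
ee_rot: [2.143, 2.296, -0.006]
wrist_force: [-6.2, -4.1, 8.9]
gripper_width: 0.0144
```

{"method": "step_arm", "body": {"moves": [[-1, [0, 0, 0], [0, 0, 0]], [-1, [0, 0, 0], [0, 0, 0]], [-1, [0, 0, 0], [0, 0, 0]], [-1, [0, 0, 0], [0, 0, 0]], [-1, [0, 0, 0.15], [0, 0, 0]], [-1, [0, 0, 0.3], [0, 0, 0]], [-1, [0, 0, 0.5], [0, 0, 0]], [-1, [0, 0, 0.7], [0, 0, 0]], [-1, [0, 0, 0.9], [0, 0, 0]], [-1, [0, 0, 1], [0, 0, 0]]]}}

```text
t: 14.45
position: [0.5012, 0.3673, 0.2202]
ee_rot: [2.142, 2.296, -0.001]
wrist_force: [1.0, -0.6, -0.4]
gripper_width: 0.0852
```

Run:
```python
from h import *
p=cam('scene','c5');p=cam('wrist','w5')
```

```text
(no output)
```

View pics/c5.png

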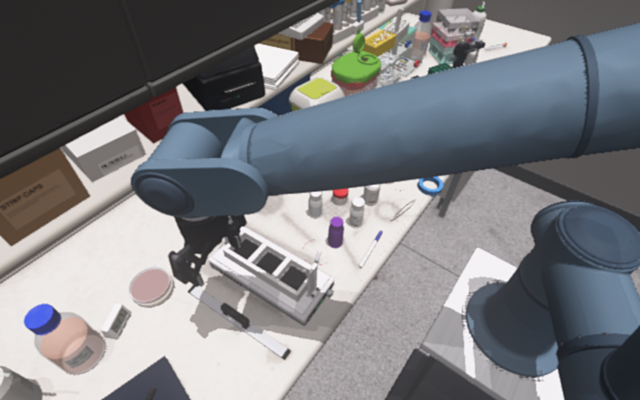

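View pics/w5.png

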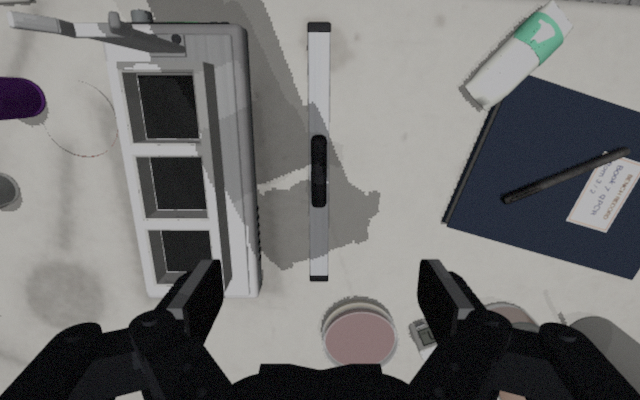

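Run:
```python
from h import *
a=manip.read_camera('scene')
p=manip.read_camera('wrist')
# emulate w1 cam: TCP diff from w1 (0.4573,.0119,.3514) to now
s=manip.sense()['position']; 
q=dict(p); q['t']=np.array(p['t'])+np.array(p['R'])@(s-np.array([.4573,.0119,.3514]))
V=lambda x,y:(80+x/2.5,100+y/2.5)
for z in (0,.05,.1): print(z,[atz(q,V(*u),z).round(3) for u in [(36,40),(10,130)]], atz(a,(425,150),z).round(3),atz(q,V(0,0),z).round(3))
i=cv2.imread('pics/scene0.png')[90:220,330:480];cv2.imwrite('pics/rk.png',cv2.resize(i,None,fx=5,fy=4.5,interpolation=3))
```

```text
0 [array([ 0.434, -0.315, -0.   ]), array([ 0.487, -0.337,  0.   ])] [ 0.43  -0.423 -0.   ] [ 0.413 -0.333  0.   ]
0.05 [array([ 0.428, -0.282,  0.05 ]), array([ 0.477, -0.302,  0.05 ])] [ 0.412 -0.363  0.05 ] [ 0.41  -0.298  0.05 ]
0.1 [array([ 0.423, -0.25 ,  0.1  ]), array([ 0.466, -0.268,  0.1  ])] [ 0.395 -0.303  0.1  ] [ 0.407 -0.264  0.1  ]
```

View pics/rk.png

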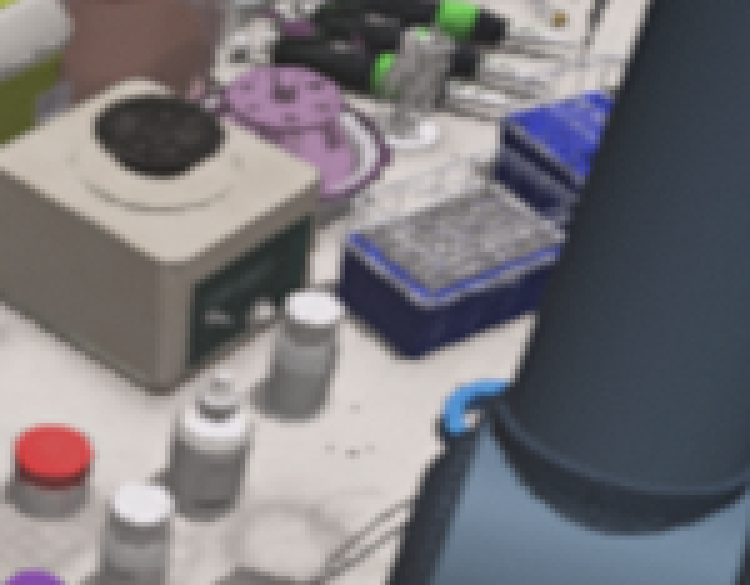

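{"method": "step_arm", "body": {"moves": [[-0.2, [0, -0.1, 0.1], [0, 0, 0]], [-0.2, [0, -0.3, 0.2], [0, 0, 0]], [-0.2, [0, -0.6, 0.2], [0, 0, 0]], [-0.2, [-0.05, -0.9, 0.2], [0, 0, 0]], [-0.2, [-0.1, -1, 0.2], [0, 0, 0]], [-0.2, [-0.2, -1, 0.2], [0, 0, 0]], [-0.2, [-0.2, -1, 0.2], [0, 0, 0]], [-0.2, [-0.2, -1, 0.2], [0, 0, 0]], [-0.2, [-0.2, -1, 0.2], [0, 0, 0]], [-0.2, [-0.2, -1, 0.2], [0, 0, 0]]]}}

```text
t: 15.9
position: [0.46, 0.1667, 0.2559]
ee_rot: [-2.143, -2.296, 0.01]
wrist_force: [0.2, 0.3, 1.2]
gripper_width: 0.0515
```

{"method": "step_arm", "body": {"moves": [[-0.2, [0, -0.3, 0], [0, 0, 0]], [-0.2, [0, -0.6, 0], [0, 0, 0]], [-0.2, [0, -0.9, 0], [0, 0, 0]], [-0.2, [0, -1, 0], [0, 0, 0]], [-0.2, [0, -1, 0], [0, 0, 0]], [-0.2, [0, -1, 0], [0, 0, 0]], [-0.2, [0, -1, 0], [0, 0, 0]], [-0.2, [0, -1, 0], [0, 0, 0]], [-0.2, [0, -1, 0], [0, 0, 0]], [-0.2, [0, -1, 0], [0, 0, 0]]]}}

```text
t: 17.15
position: [0.4601, -0.0331, 0.2559]
ee_rot: [-2.142, -2.297, 0.009]
wrist_force: [-0.4, 0.0, -0.6]
gripper_width: 0.0517
```

{"method": "step_arm", "body": {"moves": [[-0.2, [0, -0.3, 0], [0.004, -0.05, 0]], [-0.2, [0, -0.6, 0], [0.008, -0.1, 0]], [-0.2, [0, -0.9, 0], [0.011, -0.15, 0]], [-0.2, [0, -0.97, 0], [0.0113, -0.166, 0]], [-0.2, [0, -0.97, 0], [0.0113, -0.166, 0]], [-0.2, [0, -0.97, 0], [0.0113, -0.166, 0]], [-0.2, [0, -0.97, 0], [0.0113, -0.166, 0]], [-0.2, [0, -0.97, 0], [0.0113, -0.166, 0]], [-0.2, [0, -0.97, 0], [0.0113, -0.166, 0]], [-0.2, [0, -0.97, 0], [0.0113, -0.166, 0]]]}}

```text
t: 18.4
position: [0.4602, -0.2269, 0.2559]
ee_rot: [1.966, 2.108, 0.362]
wrist_force: [-0.3, 0.4, 1.4]
gripper_width: 0.0519
```

Run:
```python
from h import *
p=cam('wrist','w6')
for q in ['bottle_1']:
    print(q,[(round(float(r['p']),2),np.round(r['at']).tolist(),int(r['mask'].sum())) for r in manip.regions_of(p,q)])
```

```text
bottle_1 [(0.95, [528.0, 99.0], 3492), (0.75, [607.0, 106.0], 3354), (0.72, [317.0, 100.0], 2397), (0.64, [520.0, 193.0], 2634), (0.55, [625.0, 226.0], 2688)]
```

View pics/w6.png

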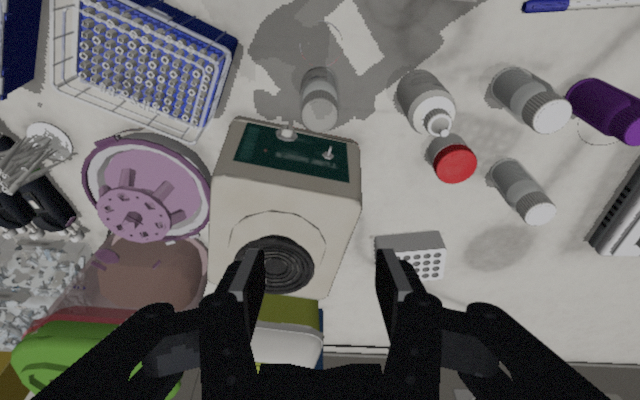

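Run:
```python
from h import *
from scipy.spatial.transform import Rotation as Ro
p=manip.read_camera('wrist')
for n,u,z in [('C',(320.5,113.5),.09),('B',(550,113),.09),('A',(539,207),.09),('drop',(437,120),.108),('jar',(455,162),.045),('mixtopfront L',(232,120),.1),('mixR',(360,148),.1),('knob',(287,133),.1)]: print(n,atz(p,u,z).round(4))
s=manip.sense();print(s['position'].round(4),Ro.from_rotvec(s['ee_rot']).as_matrix().round(3).tolist())
print(atz(p,(318,82),.0).round(4))
```

```text
C [ 0.4553 -0.2268  0.09  ]
B [ 0.4411 -0.0306  0.09  ]
A [0.5415 0.0072 0.09  ]
drop [ 0.4467 -0.1325  0.108 ]
jar [ 0.5197 -0.0741  0.045 ]
mixtopfront L [ 0.4621 -0.3009  0.1   ]
mixR [ 0.4807 -0.1899  0.1   ]
knob [ 0.4707 -0.2546  0.1   ]
[ 0.4601 -0.2271  0.2559] [[-0.068, 0.939, 0.336], [0.998, 0.066, 0.019], [-0.004, 0.337, -0.942]]
[ 0.4576 -0.2296  0.    ]
```

Run:
```python
from h import *
p=manip.read_camera('wrist');a=manip.read_camera('scene')
for u,v in [((287,131),(330+265/5,90+310/4.5)),((236,120),(330+317/5,90+275/4.5)),((360,150),(330+190/5,90+375/4.5)),((360,193),(330+175/5,90+270/4.5))]:
  X=tri([(p,u),(a,v)]);print(X.round(3),np.round(proj(p,X)-u,1),np.round(proj(a,X)-v,1))
```

```text
[ 0.499 -0.26   0.038] [-0.   0.1] [0. 0.]
[ 0.492 -0.313  0.036] [-0.   0.8] [0.2 0.2]
[ 0.508 -0.18   0.039] [ 0.8 -5.9] [-1.4 -1.6]
[ 0.525 -0.185  0.109] [-0.3  1.4] [0.3 0.4]
```

{"method": "step_arm", "body": {"moves": [[-0.2, [0.012, 0.003, -0.2], [0, 0, 0]], [-0.2, [0.012, 0.003, -0.4], [0, 0, 0]], [-0.2, [0.012, 0.003, -0.6], [0, 0, 0]], [-0.2, [0.012, 0.003, -0.75], [0, 0, 0]], [-0.2, [0.012, 0.003, -0.88], [0, 0, 0]], [-0.2, [0.012, 0.003, -0.985], [0, 0, 0]], [-0.2, [0.012, 0.003, -0.985], [0, 0, 0]], [-0.2, [0.012, 0.003, -0.985], [0, 0, 0]], [-0.2, [0.012, 0.003, -0.985], [0, 0, 0]], [-0.2, [0.012, 0.003, -0.985], [0, 0, 0]]]}}

```text
t: 19.9
position: [0.4629, -0.227, 0.0598]
ee_rot: [1.965, 2.106, 0.361]
wrist_force: [0.3, -0.7, -0.8]
gripper_width: 0.0512
```

Run:
```python
from h import *
p=cam('wrist','w7')
```

```text
(no output)
```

View pics/w7.png

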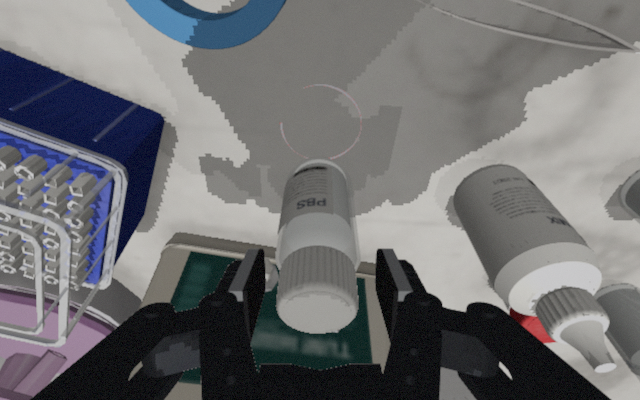

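{"method": "step_arm", "body": {"moves": [[1, [0, 0, 0], [0, 0, 0]], [1, [0, 0, 0], [0, 0, 0]], [1, [0, 0, 0], [0, 0, 0]], [1, [0, 0, 0], [0, 0, 0]], [1, [0, 0, 0], [0, 0, 0]], [1, [0, 0, 0], [0, 0, 0]], [1, [0, 0, 0.15], [0, 0, 0]], [1, [0, 0, 0.35], [0, 0, 0]], [1, [0, 0, 0.55], [0, 0, 0]], [1, [0, 0, 0.7], [0, 0, 0]]]}}

```text
t: 21.2
position: [0.4626, -0.2268, 0.2007]
ee_rot: [1.965, 2.106, 0.361]
wrist_force: [0.7, -0.8, -2.0]
gripper_width: 0.0348
```

Run:
```python
from h import *
p=cam('wrist','w8');print(manip.sense()['gripper_width'])
```

```text
0.03457471778886079
```

View pics/w8.png

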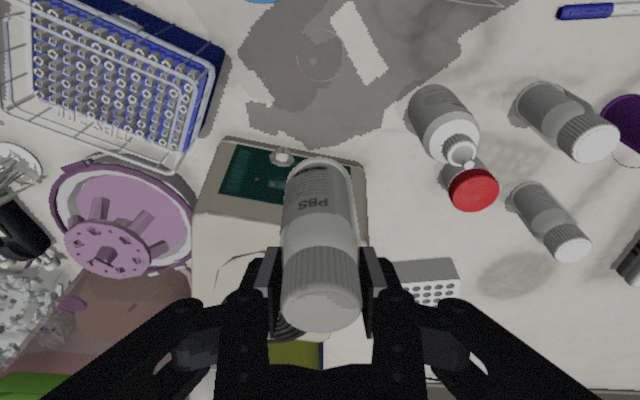

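{"method": "step_arm", "body": {"moves": [[1, [0.0, 0.2, 0.05], [0, 0, 0]], [1, [0.05, 0.45, 0.05], [0, 0, 0]], [1, [0.1, 0.7, 0.05], [0, 0, 0]], [1, [0.15, 0.9, 0.05], [0, 0, 0]], [1, [0.2, 1, 0.05], [0, 0, 0]], [1, [0.3, 1, 0.05], [0, 0, 0]], [1, [0.3, 1, 0.05], [0, 0, 0]], [1, [0.3, 1, 0.05], [0, 0, 0]], [1, [0.3, 1, 0.05], [0, 0, 0]], [1, [0.3, 1, 0.05], [0, 0, 0]]]}}

```text
t: 22.5
position: [0.524, -0.0286, 0.215]
ee_rot: [1.96, 2.101, 0.36]
wrist_force: [-0.3, 0.1, -0.6]
gripper_width: 0.0346
```

{"method": "step_arm", "body": {"moves": [[1, [0.05, 0.2, 0], [0, 0, 0]], [1, [0.1, 0.45, 0], [0, 0, 0]], [1, [0.2, 0.7, 0], [0, 0, 0]], [1, [0.3, 0.9, 0], [0, 0, 0]], [1, [0.35, 1, 0], [0, 0, 0]], [1, [0.35, 1, 0], [0, 0, 0]], [1, [0.35, 1, 0], [0, 0, 0]], [1, [0.35, 1, 0], [0, 0, 0]], [1, [0.35, 1, 0], [0, 0, 0]], [1, [0.35, 1, 0], [0, 0, 0]]]}}

```text
t: 23.75
position: [0.594, 0.1709, 0.2151]
ee_rot: [1.961, 2.101, 0.36]
wrist_force: [-0.2, 0.6, -2.0]
gripper_width: 0.0346
```

{"method": "step_arm", "body": {"moves": [[1, [-0.005, 0.15, 0], [0, 0, 0]], [1, [-0.005, 0.3, 0], [0, 0, 0]], [1, [-0.005, 0.348, 0], [0, 0, 0]], [1, [-0.005, 0.348, -0.1], [0, 0, 0]], [1, [-0.005, 0.348, -0.2], [0, 0, 0]], [1, [-0.005, 0.348, -0.3], [0, 0, 0]], [1, [-0.005, 0.348, -0.325], [0, 0, 0]], [1, [-0.005, 0.348, -0.325], [0, 0, 0]], [1, [-0.005, 0.348, -0.325], [0, 0, 0]], [1, [-0.005, 0.348, -0.325], [0, 0, 0]]]}}

```text
t: 25.0
position: [0.5936, 0.2407, 0.1512]
ee_rot: [1.96, 2.1, 0.362]
wrist_force: [-0.6, 0.2, -0.8]
gripper_width: 0.0343
```

Run:
```python
from h import *
p=cam('wrist','w9'); p=cam('side','s9'); a=p['pixels'][130:330,200:420];cv2.imwrite('pics/s9c.png',cv2.resize(a,None,fx=3,fy=3,interpolation=3))
```

```text
(no output)
```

View pics/w9.png

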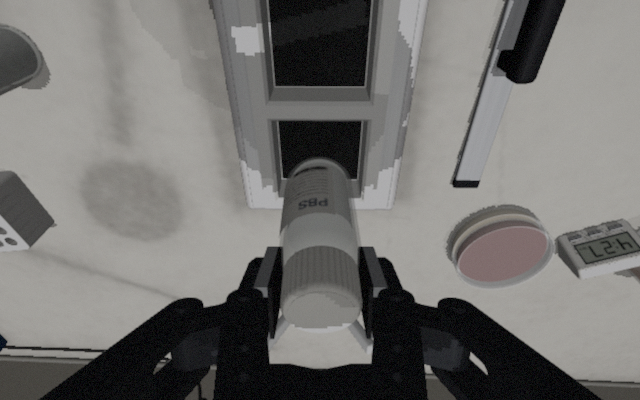

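View pics/s9c.png

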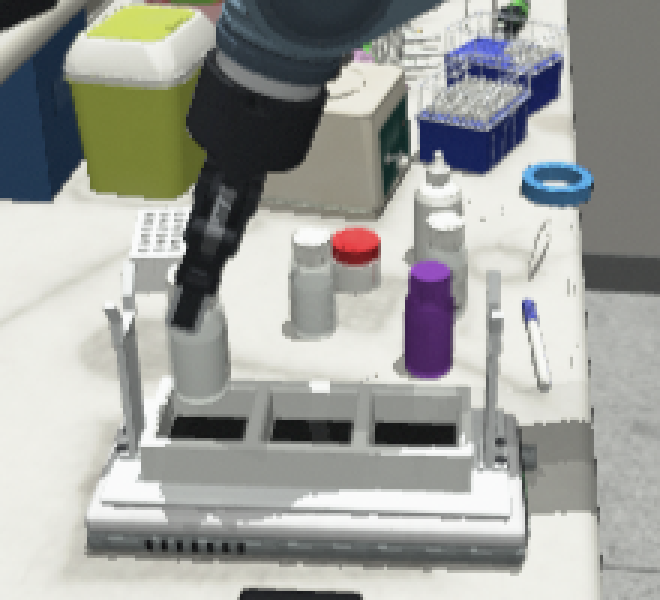

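Bottle C is upright above the far pocket, with its bottom at about (200,390) in the crop. I'll lower it.

{"method": "step_arm", "body": {"moves": [[1, [-0.003, 0, -0.05], [0, 0, 0]], [1, [-0.003, 0, -0.1], [0, 0, 0]], [1, [-0.003, 0, -0.14], [0, 0, 0]], [1, [-0.003, 0, -0.17], [0, 0, 0]], [1, [-0.003, 0, -0.195], [0, 0, 0]], [1, [-0.003, 0, -0.21], [0, 0, 0]], [1, [-0.003, 0, -0.22], [0, 0, 0]], [1, [-0.003, 0, -0.22], [0, 0, 0]], [1, [-0.003, 0, -0.22], [0, 0, 0]], [1, [-0.003, 0, -0.22], [0, 0, 0]]]}}

```text
t: 26.35
position: [0.5939, 0.2408, 0.1085]
ee_rot: [1.958, 2.098, 0.364]
wrist_force: [-1.3, -1.5, 5.4]
gripper_width: 0.0343
```

Run:
```python
from h import *
p=cam('side','s10'); a=p['pixels'][130:330,200:420];cv2.imwrite('pics/s10c.png',cv2.resize(a,None,fx=3,fy=3,interpolation=3))
```

```text
(no output)
```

View pics/s10c.png

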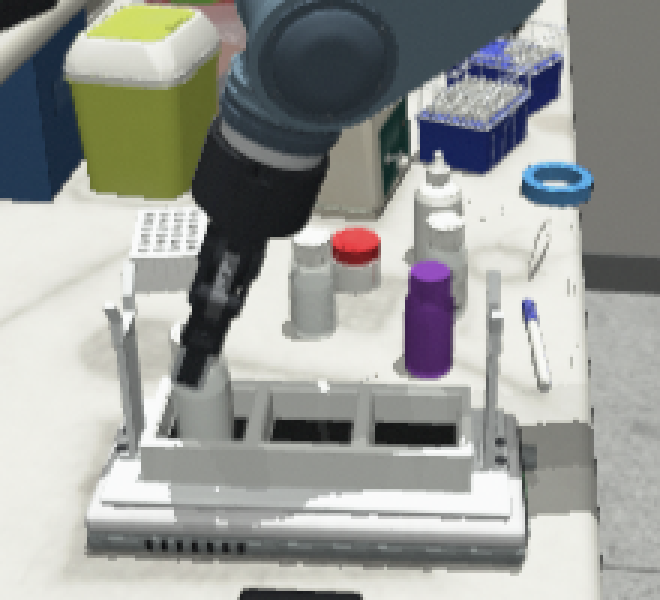

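{"method": "step_arm", "body": {"moves": [[-0.2, [0, 0, 0], [0, 0, 0]], [-0.2, [0, 0, 0], [0, 0, 0]], [-0.2, [0, 0, 0], [0, 0, 0]], [-0.2, [0, 0, 0], [0, 0, 0]], [-0.2, [0, 0, 0.1], [0, 0, 0]], [-0.2, [0, 0, 0.25], [0, 0, 0]], [-0.2, [0, 0, 0.4], [0, 0, 0]], [-0.2, [0, 0, 0.55], [0, 0, 0]], [-0.2, [0, 0, 0.7], [0, 0, 0]], [-0.2, [0, 0, 0.7], [0, 0, 0]]]}}

```text
t: 27.65
position: [0.5958, 0.2413, 0.2538]
ee_rot: [1.955, 2.094, 0.374]
wrist_force: [0.5, -0.2, -0.9]
gripper_width: 0.0512
```

{"method": "step_arm", "body": {"moves": [[-0.2, [0, -0.2, 0], [-0.004, 0.05, 0]], [-0.2, [-0.05, -0.5, 0], [-0.008, 0.1, 0]], [-0.2, [-0.1, -0.8, 0], [-0.011, 0.15, 0]], [-0.2, [-0.2, -1, 0], [-0.0116, 0.172, 0]], [-0.2, [-0.2, -1, 0], [-0.0116, 0.172, 0]], [-0.2, [-0.2, -1, 0], [-0.0116, 0.172, 0]], [-0.2, [-0.2, -1, 0], [-0.0116, 0.172, 0]], [-0.2, [-0.2, -1, 0], [-0.0116, 0.172, 0]], [-0.2, [-0.2, -1, 0], [-0.0116, 0.172, 0]], [-0.2, [-0.2, -1, 0], [-0.0116, 0.172, 0]]]}}

```text
t: 28.9
position: [0.5558, 0.0416, 0.2538]
ee_rot: [2.137, 2.294, -0.008]
wrist_force: [-0.2, 0.2, 0.5]
gripper_width: 0.051
```

Run:
```python
from h import *
from scipy.spatial.transform import Rotation as Ro
p=cam('wrist','w11'); s=manip.sense();print(s['position'].round(4),Ro.from_rotvec(s['ee_rot']).as_matrix().round(3).tolist())
p=cam('side','s11'); a=p['pixels'][130:330,200:420];cv2.imwrite('pics/s11c.png',cv2.resize(a,None,fx=3,fy=3,interpolation=3))
```

```text
[0.5558 0.0415 0.2538] [[-0.071, 0.997, 0.001], [0.997, 0.071, -0.008], [-0.009, 0.001, -1.0]]
```

View pics/w11.png

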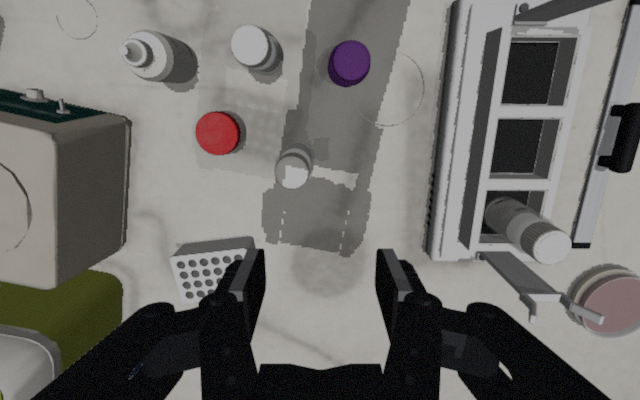

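View pics/s11c.png

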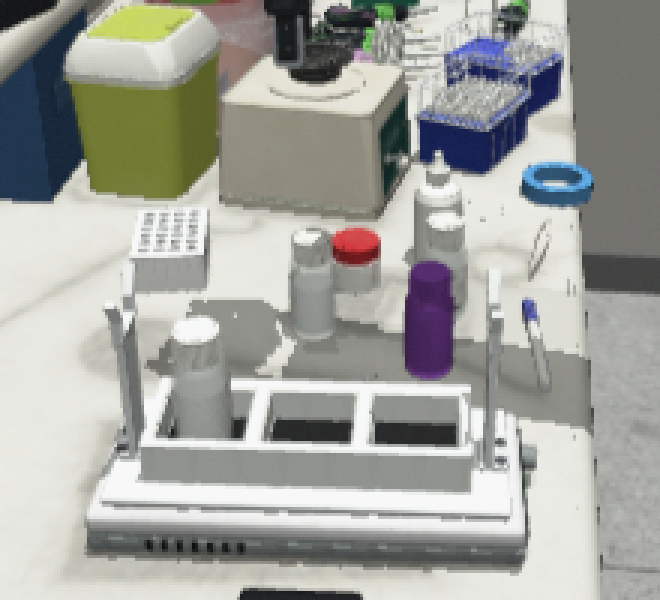

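Run:
```python
from h import *
p=manip.read_camera('wrist')
i=p['pixels'][140:200,260:330];cv2.imwrite('pics/ac.png',cv2.resize(i,None,fx=8,fy=8,interpolation=3))
for n,u,z in [('A',(292.5,172),.09),('A',(295,170),.09),('B',(250,45),.09),('C',(549,241),.138),('purple',(350,60),.09)]: print(n,atz(p,u,z).round(4))
```

```text
A [0.551  0.0147 0.09  ]
A [0.5489 0.0169 0.09  ]
B [ 0.4448 -0.0259  0.09  ]
C [0.5831 0.235  0.138 ]
purple [0.4505 0.0588 0.09  ]
```

View pics/ac.png

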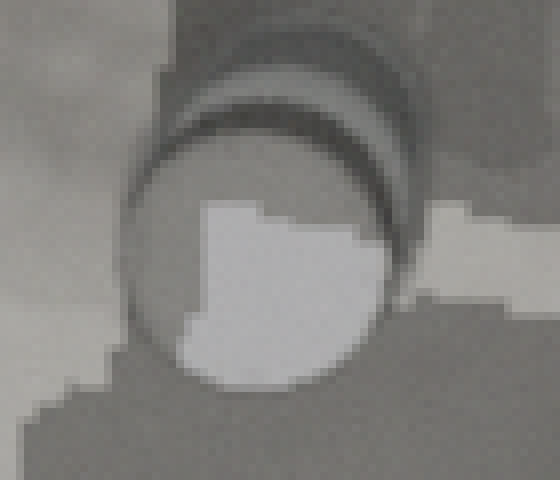

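{"method": "step_arm", "body": {"moves": [[-0.2, [-0.024, -0.134, -0.1], [0, 0, 0]], [-0.2, [-0.024, -0.134, -0.3], [0, 0, 0]], [-0.2, [-0.024, -0.134, -0.55], [0, 0, 0]], [-0.2, [-0.024, -0.134, -0.75], [0, 0, 0]], [-0.2, [-0.024, -0.134, -0.88], [0, 0, 0]], [-0.2, [-0.024, -0.134, -0.974], [0, 0, 0]], [-0.2, [-0.024, -0.134, -0.974], [0, 0, 0]], [-0.2, [-0.024, -0.134, -0.974], [0, 0, 0]], [-0.2, [-0.024, -0.134, -0.974], [0, 0, 0]], [-0.2, [-0.024, -0.134, -0.974], [0, 0, 0]]]}}

```text
t: 30.3
position: [0.5516, 0.0145, 0.0599]
ee_rot: [2.136, 2.292, -0.007]
wrist_force: [-0.0, 1.3, -0.9]
gripper_width: 0.0512
```

Run:
```python
from h import *
p=cam('wrist','w12')
```

```text
(no output)
```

View pics/w12.png

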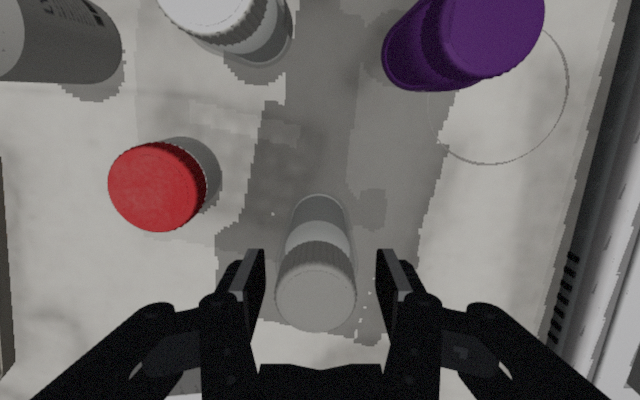

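{"method": "step_arm", "body": {"moves": [[1, [0, 0, 0], [0, 0, 0]], [1, [0, 0, 0], [0, 0, 0]], [1, [0, 0, 0], [0, 0, 0]], [1, [0, 0, 0], [0, 0, 0]], [1, [0, 0, 0], [0, 0, 0]], [1, [0, 0, 0], [0, 0, 0]], [1, [0, 0, 0.15], [0, 0, 0]], [1, [0, 0, 0.35], [0, 0, 0]], [1, [0, 0, 0.55], [0, 0, 0]], [1, [0, 0, 0.7], [0, 0, 0]]]}}

```text
t: 31.6
position: [0.5513, 0.0145, 0.2008]
ee_rot: [2.136, 2.293, -0.007]
wrist_force: [-0.3, -0.0, -0.9]
gripper_width: 0.0339
```

{"method": "step_arm", "body": {"moves": [[1, [-0.05, 0.2, 0], [0, 0, 0]], [1, [-0.1, 0.45, 0], [0, 0, 0]], [1, [-0.15, 0.7, 0], [0, 0, 0]], [1, [-0.178, 0.9, 0], [0, 0, 0]], [1, [-0.178, 1, 0], [0, 0, 0]], [1, [-0.178, 1, 0], [0, 0, 0]], [1, [-0.178, 1, 0], [0, 0, 0]], [1, [-0.178, 1, 0], [0, 0, 0]], [1, [-0.178, 1, 0], [0, 0, 0]], [1, [-0.178, 1, 0], [0, 0, 0]]]}}

```text
t: 32.85
position: [0.5158, 0.2141, 0.2008]
ee_rot: [2.137, 2.292, -0.007]
wrist_force: [0.0, 0.2, -0.8]
gripper_width: 0.0341
```

Run:
```python
from h import *
p=cam('wrist','w13')
```

```text
(no output)
```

View pics/w13.png

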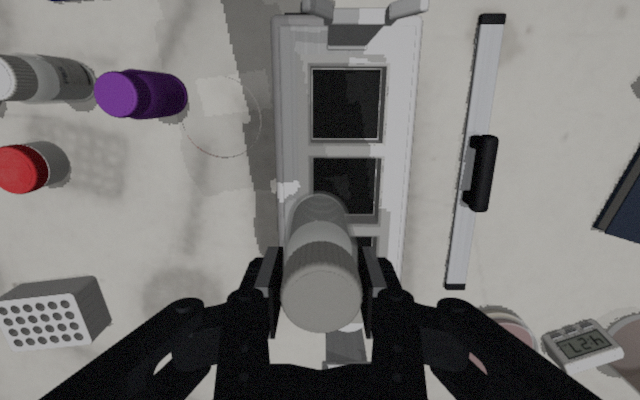

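Run:
```python
from h import *
p=manip.read_camera('wrist')
c=[atz(p,u,.073) for u in [(310,66),(387,67),(311,142),(384,142)]];print(np.round(c,4),np.mean(c,0).round(4))
c=[atz(p,u,.073) for u in [(312,157),(382,157)]];print(np.round(c,4))
e=[atz(p,u,.008) for u in [(491,15),(456,288)]];print('bar',np.round(e,4),np.mean(e,0))
```

```text
[[0.4204 0.1996 0.073 ]
 [0.4171 0.2574 0.073 ]
 [0.4771 0.2039 0.073 ]
 [0.4729 0.2623 0.073 ]] [0.4469 0.2308 0.073 ]
[[0.4892 0.2055 0.073 ]
 [0.4851 0.2622 0.073 ]]
bar [[0.3625 0.3552 0.008 ]
 [0.6397 0.3774 0.008 ]] [0.50108203 0.3662562  0.008     ]
```

{"method": "step_arm", "body": {"moves": [[1, [0.003, 0.107, 0], [0, 0, 0]], [1, [0.003, 0.107, -0.06], [0, 0, 0]], [1, [0.003, 0.107, -0.15], [0, 0, 0]], [1, [0.003, 0.107, -0.24], [0, 0, 0]], [1, [0.003, 0.107, -0.32], [0, 0, 0]], [1, [0.003, 0.107, -0.39], [0, 0, 0]], [1, [0.003, 0.107, -0.43], [0, 0, 0]], [1, [0.003, 0.107, -0.46], [0, 0, 0]], [1, [0.003, 0.107, -0.465], [0, 0, 0]], [1, [0.003, 0.107, -0.465], [0, 0, 0]]]}}

```text
t: 34.2
position: [0.5169, 0.2358, 0.1085]
ee_rot: [2.136, 2.292, -0.005]
wrist_force: [0.2, -1.1, 1.6]
gripper_width: 0.034
```

Run:
```python
from h import *
print(manip.sense()['wrist_force'])
p=cam('side','s14'); a=p['pixels'][130:330,200:420];cv2.imwrite('pics/s14c.png',cv2.resize(a,None,fx=3,fy=3,interpolation=3))
```

```text
[ 0.2390089  -1.09446047  1.58285527]
```

View pics/s14c.png

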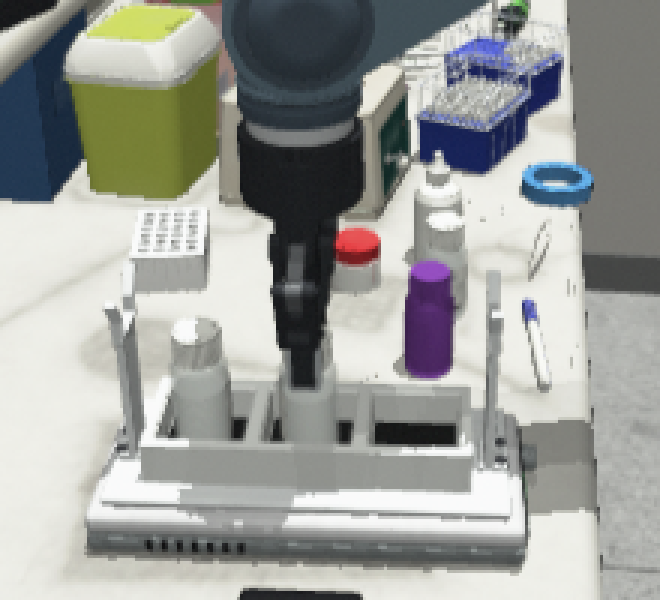

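{"method": "step_arm", "body": {"moves": [[-0.2, [0, 0, 0], [0, 0, 0]], [-0.2, [0, 0, 0], [0, 0, 0]], [-0.2, [0, 0, 0], [0, 0, 0]], [-0.2, [0, 0, 0], [0, 0, 0]], [-0.2, [0, 0, 0.1], [0, 0, 0]], [-0.2, [0, 0, 0.25], [0, 0, 0]], [-0.2, [0, 0, 0.4], [0, 0, 0]], [-0.2, [0, 0, 0.55], [0, 0, 0]], [-0.2, [0, 0, 0.7], [0, 0, 0]], [-0.2, [0, 0, 0.7], [0, 0, 0]]]}}

```text
t: 35.5
position: [0.5186, 0.2363, 0.2531]
ee_rot: [2.133, 2.289, 0.005]
wrist_force: [0.6, -1.2, 0.3]
gripper_width: 0.0513
```

{"method": "step_arm", "body": {"moves": [[-0.2, [-0.05, -0.2, 0], [0, 0, 0]], [-0.2, [-0.1, -0.5, 0], [0, 0, 0]], [-0.2, [-0.2, -0.8, 0], [0, 0, 0]], [-0.2, [-0.3, -1, 0], [0, 0, 0]], [-0.2, [-0.36, -1, 0], [0, 0, 0]], [-0.2, [-0.36, -1, 0], [0, 0, 0]], [-0.2, [-0.36, -1, 0], [0, 0, 0]], [-0.2, [-0.36, -1, 0], [0, 0, 0]], [-0.2, [-0.36, -1, 0], [0, 0, 0]], [-0.2, [-0.36, -1, 0], [0, 0, 0]]]}}

```text
t: 36.75
position: [0.4468, 0.0365, 0.253]
ee_rot: [2.132, 2.289, 0.004]
wrist_force: [0.3, 0.3, 0.9]
gripper_width: 0.0513
```

Run:
```python
from h import *
p=cam('wrist','w15'); 
i=p['pixels'][60:260,180:420];cv2.imwrite('pics/bc.png',cv2.resize(i,None,fx=3,fy=3,interpolation=3))
p=cam('side','s15'); a=p['pixels'][130:330,200:420];cv2.imwrite('pics/s15c.png',cv2.resize(a,None,fx=3,fy=3,interpolation=3))
```

```text
(no output)
```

View pics/bc.png

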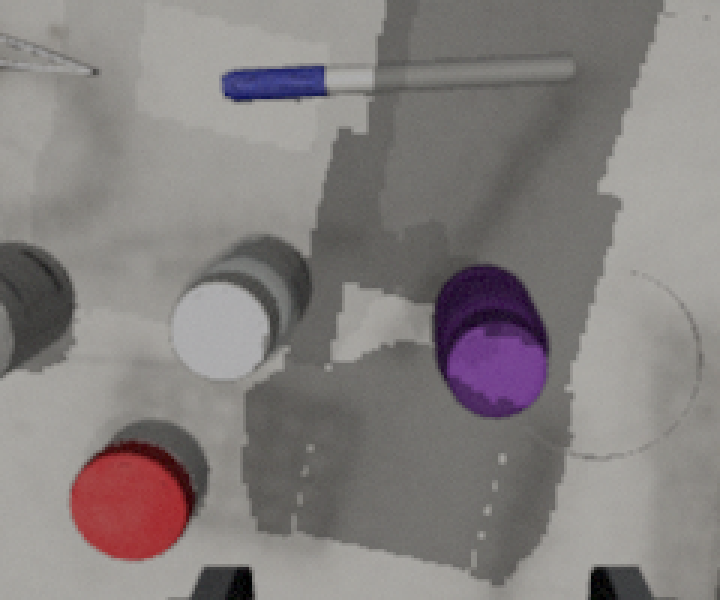

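View pics/s15c.png

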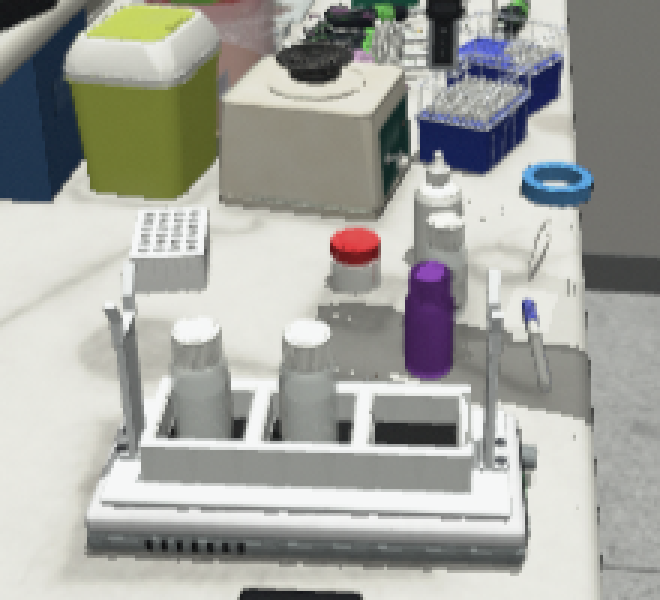

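Run:
```python
from h import *
p=manip.read_camera('wrist')
for n,u,z in [('B',(253.7,170),.09),('purple',(180+496/3,60+367/3),.09)]: print(n,atz(p,u,z).round(4))
```

```text
B [ 0.4441 -0.0261  0.09  ]
purple [0.4498 0.06   0.09  ]
```

{"method": "step_arm", "body": {"moves": [[-0.2, [-0.013, -0.2, 0], [0, 0, 0]], [-0.2, [-0.013, -0.313, -0.1], [0, 0, 0]], [-0.2, [-0.013, -0.313, -0.3], [0, 0, 0]], [-0.2, [-0.013, -0.313, -0.55], [0, 0, 0]], [-0.2, [-0.013, -0.313, -0.75], [0, 0, 0]], [-0.2, [-0.013, -0.313, -0.88], [0, 0, 0]], [-0.2, [-0.013, -0.313, -0.965], [0, 0, 0]], [-0.2, [-0.013, -0.313, -0.965], [0, 0, 0]], [-0.2, [-0.013, -0.313, -0.965], [0, 0, 0]], [-0.2, [-0.013, -0.313, -0.965], [0, 0, 0]]]}}

```text
t: 38.15
position: [0.4449, -0.0265, 0.0611]
ee_rot: [2.131, 2.287, 0.006]
wrist_force: [0.1, -0.0, 0.5]
gripper_width: 0.0514
```

Run:
```python
from h import *
p=cam('wrist','w16')
```

```text
(no output)
```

View pics/w16.png

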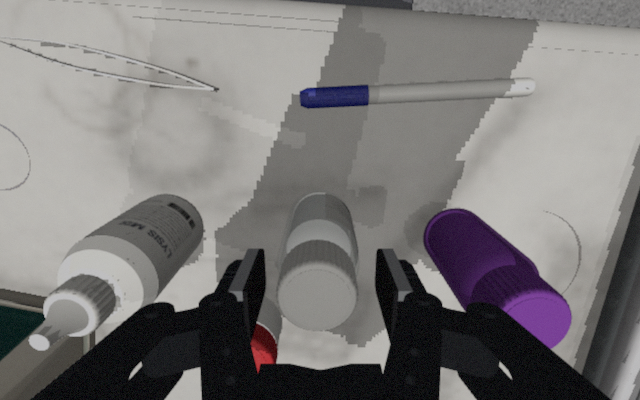

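{"method": "step_arm", "body": {"moves": [[1, [0, 0, 0], [0, 0, 0]], [1, [0, 0, 0], [0, 0, 0]], [1, [0, 0, 0], [0, 0, 0]], [1, [0, 0, 0], [0, 0, 0]], [1, [0, 0, 0], [0, 0, 0]], [1, [0, 0, 0], [0, 0, 0]], [1, [0, 0, 0.15], [0, 0, 0]], [1, [0, 0, 0.35], [0, 0, 0]], [1, [0, 0, 0.55], [0, 0, 0]], [1, [0, 0, 0.7], [0, 0, 0]]]}}

```text
t: 39.45
position: [0.4447, -0.0263, 0.2022]
ee_rot: [2.132, 2.287, 0.007]
wrist_force: [0.8, -0.7, -1.5]
gripper_width: 0.0333
```

{"method": "step_arm", "body": {"moves": [[1, [0, 0.2, 0], [0, 0, 0]], [1, [0, 0.45, 0], [0, 0, 0]], [1, [0.01, 0.7, 0], [0, 0, 0]], [1, [0.015, 0.9, 0], [0, 0, 0]], [1, [0.015, 1, 0], [0, 0, 0]], [1, [0.015, 1, 0], [0, 0, 0]], [1, [0.015, 1, 0], [0, 0, 0]], [1, [0.015, 1, 0], [0, 0, 0]], [1, [0.015, 1, 0], [0, 0, 0]], [1, [0.015, 1, 0], [0, 0, 0]]]}}

```text
t: 40.7
position: [0.4478, 0.1734, 0.2022]
ee_rot: [2.132, 2.287, 0.007]
wrist_force: [-0.8, -0.5, -1.0]
gripper_width: 0.0332
```

{"method": "step_arm", "body": {"moves": [[1, [0, 0.15, 0], [0, 0, 0]], [1, [0, 0.288, 0], [0, 0, 0]], [1, [0, 0.288, 0], [0, 0, 0]], [1, [0, 0.288, -0.12], [0, 0, 0]], [1, [0, 0.288, -0.22], [0, 0, 0]], [1, [0, 0.288, -0.32], [0, 0, 0]], [1, [0, 0.288, -0.4], [0, 0, 0]], [1, [0, 0.288, -0.44], [0, 0, 0]], [1, [0, 0.288, -0.465], [0, 0, 0]], [1, [0, 0.288, -0.465], [0, 0, 0]]]}}

```text
t: 41.95
position: [0.4486, 0.2311, 0.11]
ee_rot: [2.132, 2.286, 0.009]
wrist_force: [-1.3, 0.7, -1.2]
gripper_width: 0.0332
```

Run:
```python
from h import *
print(manip.sense()['wrist_force'])
p=cam('side','s17'); a=p['pixels'][130:330,200:420];cv2.imwrite('pics/s17c.png',cv2.resize(a,None,fx=3,fy=3,interpolation=3))
```

```text
[-1.32628346  0.68420981 -1.24209389]
```

View pics/s17c.png

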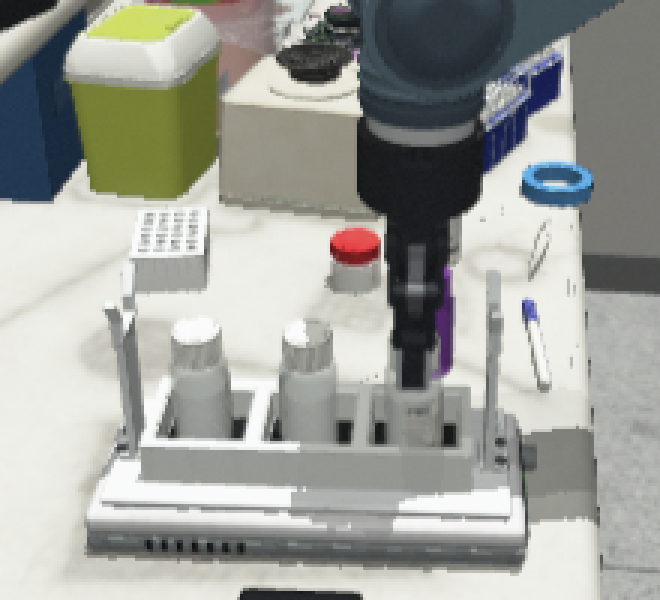

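{"method": "step_arm", "body": {"moves": [[1, [0, 0, -0.004], [0, 0, 0]], [1, [0, 0, -0.009], [0, 0, 0]], [1, [0, 0, -0.009], [0, 0, 0]], [-0.2, [0, 0, -0.009], [0, 0, 0]], [-0.2, [0, 0, -0.009], [0, 0, 0]], [-0.2, [0, 0, -0.009], [0, 0, 0]], [-0.2, [0, 0, -0.009], [0, 0, 0]], [-0.2, [0, 0, 0.1], [0, 0, 0]], [-0.2, [0, 0, 0.25], [0, 0, 0]], [-0.2, [0, 0, 0.4], [0, 0, 0]]]}}

```text
t: 43.25
position: [0.4482, 0.231, 0.1905]
ee_rot: [2.132, 2.286, 0.008]
wrist_force: [0.4, 0.8, -0.3]
gripper_width: 0.0511
```

{"method": "step_arm", "body": {"moves": [[-0.5, [0, 0, 0.2], [0, 0, 0]], [-0.5, [0, 0, 0.4], [0, 0, 0]], [-0.5, [0.05, 0.2, 0.4], [0, 0, 0]], [-0.5, [0.1, 0.4, 0.4], [0, 0, 0]], [-0.5, [0.2, 0.6, 0.4], [0, 0, 0]], [-0.5, [0.26, 0.676, 0.4], [0, 0, 0]], [-0.5, [0.26, 0.676, 0.4], [0, 0, 0]], [-0.5, [0.26, 0.676, 0.4], [0, 0, 0]], [-0.5, [0.26, 0.676, 0.4], [0, 0, 0]], [-0.5, [0.26, 0.676, 0.4], [0, 0, 0]]]}}

```text
t: 44.5
position: [0.5, 0.3658, 0.2708]
ee_rot: [2.132, 2.286, 0.008]
wrist_force: [0.1, 0.7, 0.3]
gripper_width: 0.0639
```

Run:
```python
from h import *
from scipy.spatial.transform import Rotation as Ro
s=manip.sense();print(Ro.from_rotvec(s['ee_rot']).as_matrix().round(4).tolist())
p=cam('wrist','w18')
p=cam('side','s18'); a=p['pixels'][130:330,200:420];cv2.imwrite('pics/s18c.png',cv2.resize(a,None,fx=3,fy=3,interpolation=3))
```

```text
[[-0.0691, 0.9975, 0.0152], [0.9976, 0.0692, -0.0068], [-0.0078, 0.0147, -0.9999]]
```

View pics/s18c.png

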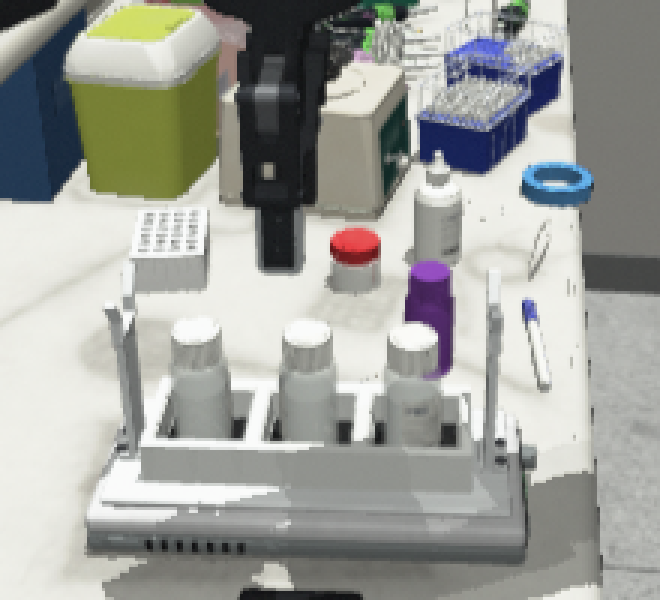

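View pics/w18.png

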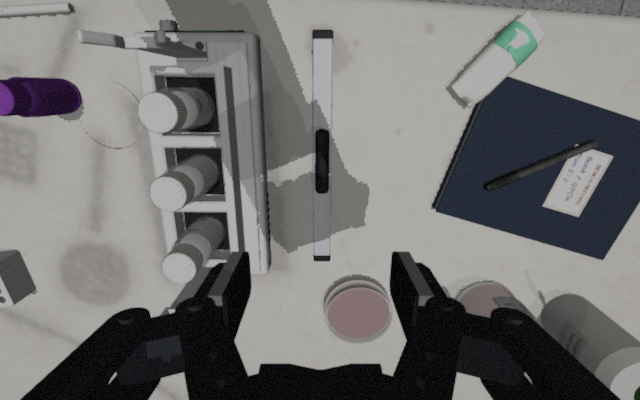

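Run:
```python
from h import *
p=manip.read_camera('wrist')
i=p['pixels'][20:280,280:370];cv2.imwrite('pics/barc.png',cv2.resize(i,None,fx=4,fy=2.3,interpolation=3))
e=[atz(p,u,.008) for u in [(322.3,30.5),(322,260.5)]];d=e[1]-e[0];print('bar',np.round(e,4),np.mean(e,0).round(4),np.linalg.norm(d),np.degrees(np.arctan2(d[1],d[0])))
g=[atz(p,u,.04) for u in [(322,129.5),(321.5,192.5)]];print(np.round(g,4),np.mean(g,0).round(4))
for n,u in [('B',(156.5,112)),('A',(169,190)),('C',(181,262))]: print(n,atz(p,u,.138).round(4))
```

```text
bar [[0.3618 0.3576 0.008 ]
 [0.6418 0.3772 0.008 ]] [0.5018 0.3674 0.008 ] 0.28063615618440596 4.015812026784719
[[0.4642 0.3646 0.04  ]
 [0.5362 0.3692 0.04  ]] [0.5002 0.3669 0.04  ]
B [0.4486 0.2316 0.138 ]
A [0.5132 0.2369 0.138 ]
C [0.5821 0.243  0.138 ]
```

View pics/barc.png

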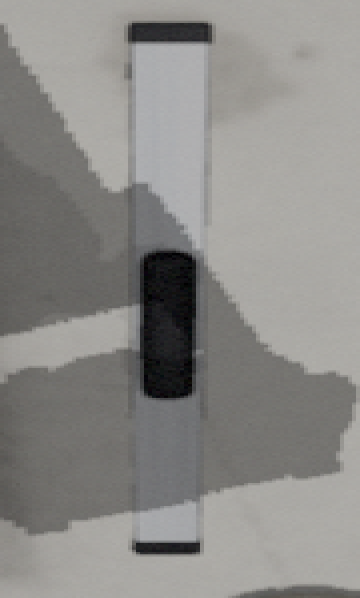

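{"method": "step_arm", "body": {"moves": [[-0.5, [0, 0.005, -0.1], [0.003, 0.007, 0]], [-0.5, [0, 0.005, -0.3], [0.003, 0.007, 0]], [-0.5, [0, 0.005, -0.5], [0.003, 0.007, 0]], [-0.5, [0, 0.005, -0.7], [0.003, 0.007, 0]], [-0.5, [0, 0.005, -0.9], [0.003, 0.007, 0]], [-0.5, [0, 0.005, -1], [0.003, 0.007, 0]], [-0.5, [0, 0.005, -1], [0.003, 0.007, 0]], [-0.5, [0, 0.005, -1], [0.003, 0.007, 0]], [-0.5, [0, 0.005, -1], [0.003, 0.007, 0]], [-0.5, [0, 0.005, -1], [0.003, 0.007, 0]]]}}

```text
t: 45.9
position: [0.5008, 0.3674, 0.072]
ee_rot: [2.142, 2.296, 0.003]
wrist_force: [-0.2, 0.7, 1.1]
gripper_width: 0.0642
```

Run:
```python
from h import *
from scipy.spatial.transform import Rotation as Ro
s=manip.sense();print(s['position'],Ro.from_rotvec(s['ee_rot']).as_matrix().round(4).tolist())
p=cam('wrist','w19')
```

```text
[0.50084092 0.3673775  0.07199161] [[-0.0695, 0.9976, 0.0024], [0.9976, 0.0695, 0.0005], [0.0004, 0.0025, -1.0]]
```

View pics/w19.png

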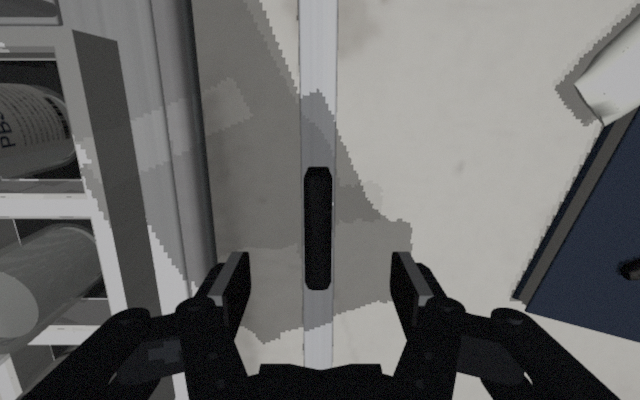

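{"method": "step_arm", "body": {"moves": [[-0.5, [-0.003, -0.003, -0.1], [0, 0, 0]], [-0.5, [-0.003, -0.003, -0.18], [0, 0, 0]], [-0.5, [-0.003, -0.003, -0.24], [0, 0, 0]], [-0.5, [-0.003, -0.003, -0.272], [0, 0, 0]], [-0.5, [-0.003, -0.003, -0.272], [0, 0, 0]], [0.2, [-0.003, -0.003, -0.272], [0, 0, 0]], [1, [-0.003, -0.003, -0.272], [0, 0, 0]], [1, [-0.003, -0.003, -0.272], [0, 0, 0]], [1, [-0.003, -0.003, -0.272], [0, 0, 0]], [1, [-0.003, -0.003, -0.272], [0, 0, 0]]]}}

```text
t: 47.2
position: [0.5004, 0.3668, 0.0179]
ee_rot: [2.142, 2.296, 0.003]
wrist_force: [-1.0, -1.4, 4.0]
gripper_width: 0.0149
```

{"method": "step_arm", "body": {"moves": [[1, [0, 0, 0], [0, 0, 0]], [1, [0, 0, 0], [0, 0, 0]], [1, [0, 0, 0.1], [0, 0, 0]], [1, [0, 0, 0.25], [0, 0, 0]], [1, [0, 0, 0.4], [0, 0, 0]], [1, [0, 0, 0.55], [0, 0, 0]], [1, [0, 0, 0.7], [0, 0, 0]], [1, [0, 0, 0.85], [0, 0, 0]], [1, [0, 0, 1], [0, 0, 0]], [1, [0, 0, 1], [0, 0, 0]]]}}

```text
t: 48.45
position: [0.5017, 0.3675, 0.2214]
ee_rot: [2.14, 2.295, 0.013]
wrist_force: [-0.2, 0.4, -2.9]
gripper_width: 0.0151
```

{"method": "step_arm", "body": {"moves": [[1, [0.02, -0.12, 0], [0, 0, 0]], [1, [0.05, -0.3, 0], [0, 0, 0]], [1, [0.077, -0.5, 0], [0, 0, 0]], [1, [0.077, -0.657, 0], [0, 0, 0]], [1, [0.077, -0.657, 0], [0, 0, 0]], [1, [0.077, -0.657, 0], [0, 0, 0]], [1, [0.077, -0.657, 0], [0, 0, 0]], [1, [0.077, -0.657, 0], [0, 0, 0]], [1, [0.077, -0.657, 0], [0, 0, 0]], [1, [0.077, -0.657, 0], [0, 0, 0]]]}}

```text
t: 49.7
position: [0.517, 0.2363, 0.2214]
ee_rot: [2.14, 2.295, 0.013]
wrist_force: [-0.1, -0.1, -2.3]
gripper_width: 0.0146
```

Run:
```python
from h import *
from scipy.spatial.transform import Rotation as Ro
s=manip.sense();print(s['position'],Ro.from_rotvec(s['ee_rot']).as_matrix().round(4).tolist())
p=cam('wrist','w20')
p=cam('side','s20'); a=p['pixels'][130:330,200:420];cv2.imwrite('pics/s20c.png',cv2.resize(a,None,fx=3,fy=3,interpolation=3))
```

```text
[0.51701825 0.23634038 0.22135271] [[-0.07, 0.9975, 0.0082], [0.9975, 0.07, 0.0033], [0.0027, 0.0084, -1.0]]
```

View pics/w20.png

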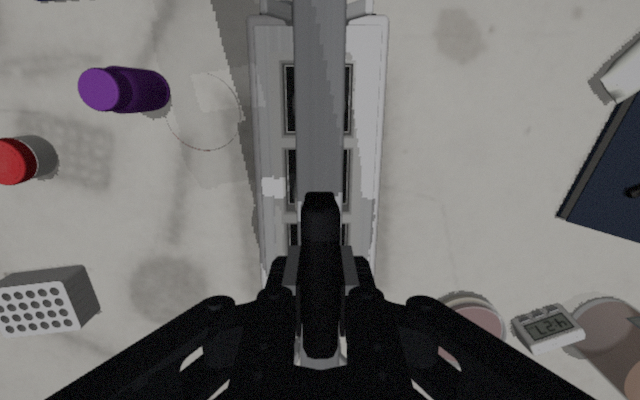

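View pics/s20c.png

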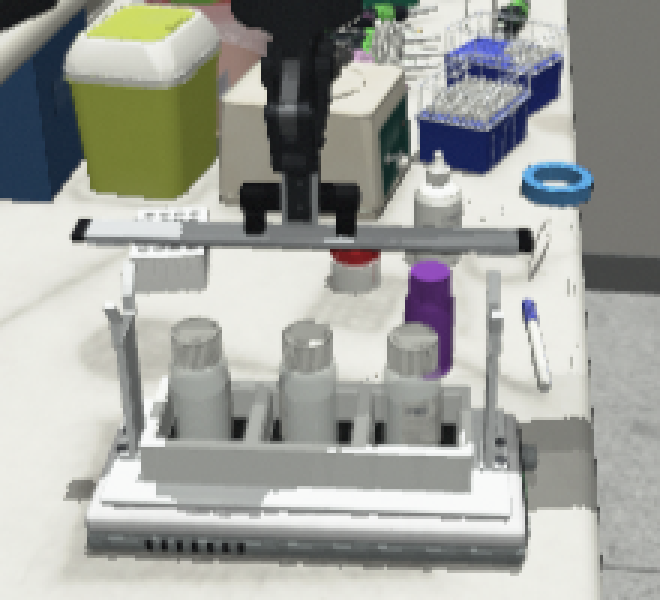

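{"method": "step_arm", "body": {"moves": [[1, [0, 0, 0], [-0.0016, 0.004, 0]], [1, [0, 0, -0.05], [-0.0016, 0.004, 0]], [1, [0, 0, -0.1], [-0.0016, 0.004, 0]], [1, [0, 0, -0.15], [-0.0016, 0.004, 0]], [1, [0, 0, -0.18], [-0.0016, 0.004, 0]], [1, [0, 0, -0.21], [-0.0016, 0.004, 0]], [1, [0, 0, -0.24], [-0.0016, 0.004, 0]], [1, [0, 0, -0.27], [-0.0016, 0.004, 0]], [1, [0, 0, -0.29], [-0.0016, 0.004, 0]], [1, [0, 0, -0.29], [-0.0016, 0.004, 0]]]}}

```text
t: 51.05
position: [0.5168, 0.2361, 0.163]
ee_rot: [-2.142, -2.297, 0.001]
wrist_force: [0.6, 0.2, -2.0]
gripper_width: 0.0147
```

{"method": "step_arm", "body": {"moves": [[1, [0, 0, -0.01], [0, 0, 0]], [1, [0, 0, -0.02], [0, 0, 0]], [1, [0, 0, -0.028], [0, 0, 0]], [1, [0, 0, -0.033], [0, 0, 0]], [1, [0, 0, -0.033], [0, 0, 0]], [1, [0, 0, -0.033], [0, 0, 0]], [1, [0, 0, -0.033], [0, 0, 0]], [1, [0, 0, -0.033], [0, 0, 0]], [1, [0, 0, -0.033], [0, 0, 0]], [1, [0, 0, -0.033], [0, 0, 0]]]}}

```text
t: 52.3
position: [0.517, 0.2362, 0.1588]
ee_rot: [-2.142, -2.298, 0.002]
wrist_force: [-8.4, -2.8, 10.7]
gripper_width: 0.0149
```

Run:
```python
from h import *
s=manip.sense();print(s['position'],s['wrist_force'],s['ft_torque'])
p=cam('wrist','w21')
p=cam('side','s21'); a=p['pixels'][130:330,200:420];cv2.imwrite('pics/s21c.png',cv2.resize(a,None,fx=3,fy=3,interpolation=3))
```

```text
[0.51700309 0.23618748 0.15882057] [-8.43071268 -2.81526393 10.69890929] [-0.39571307  1.1261791  -0.05176626]
```

View pics/w21.png

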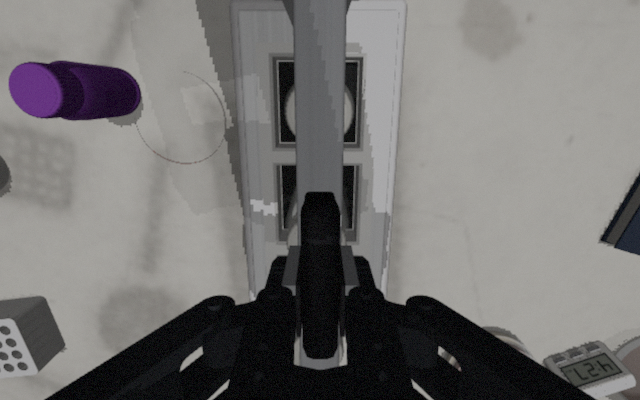

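View pics/s21c.png

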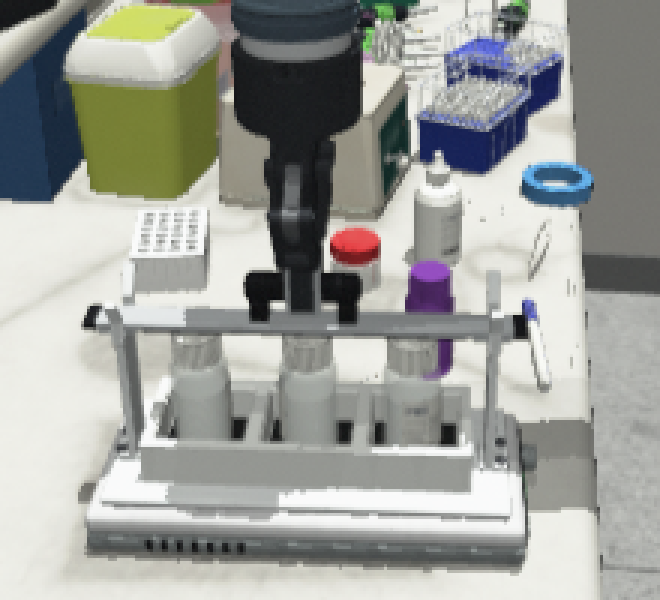

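Seated at the same height as originally (z 0.1588 against 0.1585). I'll release and retract straight up.

{"method": "step_arm", "body": {"moves": [[0, [0, 0, 0], [0, 0, 0]], [-0.6, [0, 0, 0], [0, 0, 0]], [-0.6, [0, 0, 0], [0, 0, 0]], [-0.6, [0, 0, 0], [0, 0, 0]], [-0.6, [0, 0, 0.1], [0, 0, 0]], [-0.6, [0, 0, 0.25], [0, 0, 0]], [-0.6, [0, 0, 0.45], [0, 0, 0]], [-0.6, [0, 0, 0.65], [0, 0, 0]], [-0.6, [-0.15, 0, 0.8], [0, 0, 0]], [-0.6, [-0.3, 0, 0.8], [0, 0, 0]]]}}

```text
t: 53.65
position: [0.4578, 0.2365, 0.324]
ee_rot: [2.14, 2.295, 0.009]
wrist_force: [-0.7, 0.4, -0.3]
gripper_width: 0.0682
```

Run:
```python
from h import *
s=manip.sense();print(s['position'],s['wrist_force'])
p=cam('wrist','w22')
i=p['pixels'][40:360,230:430];cv2.imwrite('pics/w22c.png',cv2.resize(i,None,fx=3,fy=1.85,interpolation=3))
p=cam('side','s22'); a=p['pixels'][130:330,200:420];cv2.imwrite('pics/s22c.png',cv2.resize(a,None,fx=3,fy=3,interpolation=3))
p=cam('scene','c22');
```

```text
[0.45783965 0.23653999 0.32395778] [-0.6580696   0.44426164 -0.2678594 ]
```

View pics/w22.png

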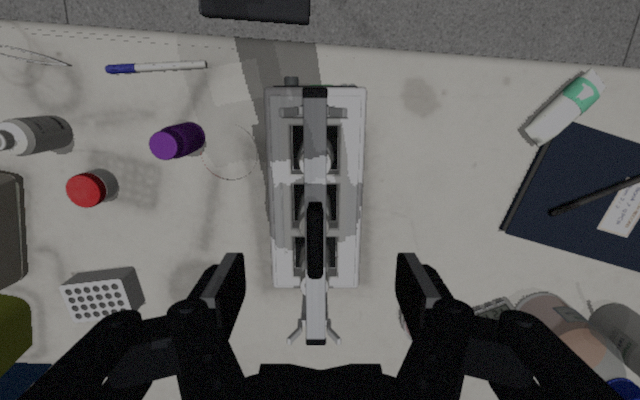

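View pics/s22c.png

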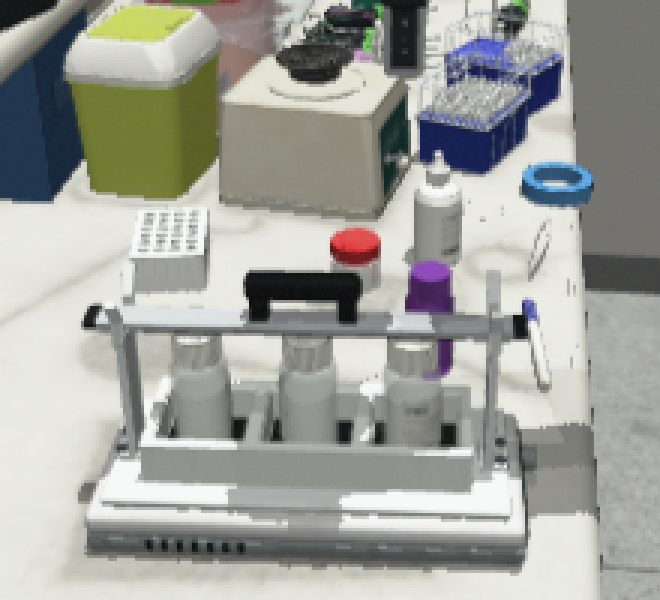

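View pics/w22c.png

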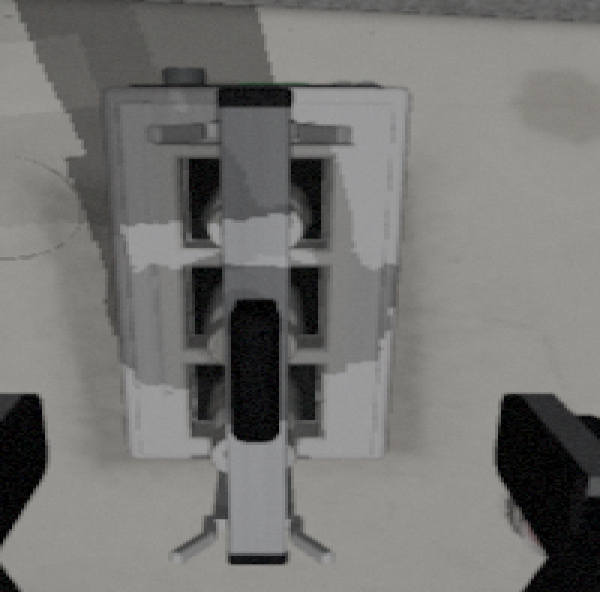

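Run:
```python
from h import *
p=manip.read_camera('wrist')
W=lambda x,y:(230+x/3,40+y/1.85)
e=[atz(p,W(256,87),.149),atz(p,W(258,563),.149)];d=e[1]-e[0]
print(np.round(e,4),np.mean(e,0).round(4),np.linalg.norm(d),np.degrees(np.arctan2(d[1],d[0])))
a=cv2.imread('pics/side0.png');b=cv2.imread('pics/s22.png')
cv2.imwrite('pics/cmp.png',cv2.resize(np.vstack([a[215:270,210:400],b[215:270,210:400]]),None,fx=4,fy=5,interpolation=3))
```

```text
[[0.3751 0.2272 0.149 ]
 [0.6522 0.2465 0.149 ]] [0.5137 0.2369 0.149 ] 0.2777218107519207 3.9779561307438347
```

View pics/cmp.png

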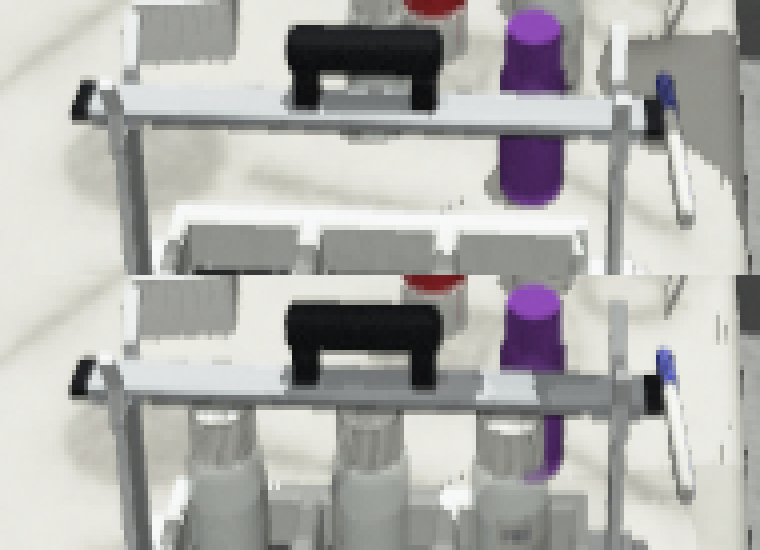

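The bar is back within half a pixel of its original place, and the caps are below it. The dropper, jar and purple bottle are unmoved, so I'm handing in.

Run:
```python
from station import manip
print(manip.hand_in(), manip.sense()['t'])
```

```text
the job is handed in; nothing more can be done
the job is handed in; nothing more can be done
```

The shaker is loaded and I handed the job in at about 54 s of the 120 s. I lifted the bar straight up out of its brackets and laid it flat on the bench to the left of the shaker. The three clear bottles then went into pockets 3, 2 and 1, and I put the bar back over the caps.

**Bar:** In the side view it sits within about a pixel of its starting position in both brackets. The tool height at seating was 0.1588 m, against 0.1585 m when I first gripped it. One wrist-camera estimate of the bar's centre disagreed by about 3 mm along its length. It also gave a bar length of 278 mm instead of 280, so I put it down to calibration error.

**Bottles:** All three stand upright on the pocket floors with their caps clear below the bar. The rear and middle bottles are about 3–4 mm off their pocket centres, inside the 9 mm of free play.

**Other items:** The dropper, the jar and the purple bottle were not touched and still stand where they were. The gripper was clear of everything at hand-in, and the largest wrist force reported was about 14 N.

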